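# Clip the cover onto the rectangular centrifuge bucket

### The arm

A 6-joint arm with a two-finger parallel gripper is mounted at the origin on the work surface. World frame = base frame: x ahead of the robot, y to its left, z up, the work surface at z = 0. Lengths are in mm, angles in rad, forces in N, time in s.
With the tool pointing down it reaches from about 400 to 925 mm from the base axis. Payload 12.5 kg.
Tool frame: the origin (TCP) lies at the very end of the fingers, on their centre line; the grasp point (between the pads) lies 19 mm behind it; y points along the fingers, x is the direction in which the jaws open and shut, and the axes are right-handed (so a half turn about y gives the same grasp; the last joint's range is limited). The gripper opens to 95 mm and grips with 3 to 60 N. Pads are 20 mm wide; open, the fingers measure 119 mm over their backs; the gripper's body (75 mm by 180 mm) begins 59 mm behind the grasp point.
Start: joints at [1.201, 0.491, 1.559, -0, 1.092, -0.106], TCP at [162.952, 603.404, 186.161] pointing down, gripper open.
Joint ranges: [-3.1, 3.1], [-0.84, 2.19], [0.05, 2.79], [-1.13, 4.28], [0.06, 2.93], [-2.69, 2.69]. Speed limits (rad/s): [2.22, 2.22, 2.79, 3.14, 3.14, 3.14].

### API

Orientations are given as a unit quaternion [x, y, z, w].
In Python, from station import observe, get_image, hand_in gives the robot as it stands.
- The arm moves only by the tool carry_out, never from a script. Its arguments are lists of equal length, an entry for each row: "dp": the shift along the tool's x, y, z in mm, a list of three; "turn": the turn, a rotation vector about the tool's x, y, z in rad, a list of three; "gripper": the opening, from 0 (shut) to 1 (fully open). A call has 1 to 12 rows; each row is the pose to reach, as a shift and turn from the pose measured when the call began, along the tool's axes at that moment; what a row does not reach only later rows make up. A row lasts 1/8 s, in which the tool goes at most 62.5 mm and 10.7 degrees, less where a joint would pass 70% of its speed; a pose out of reach is approached as far as the arm can. A call with a gripper value outside its range is refused whole. The fingers move at their own pace and stop on an object; "squeeze" is the grip in N (left out, the last holds). Time passes only in rows, so rows that repeat a pose let the fingers close. It gives the time, the measured TCP pose, the force and the opening at its end, in the units of the state.
- observe(): the state, without advancing time (a new reading comes with each control period).
- get_image(name): name is "scene" or "top"; returns a dict with "image" (384x512x3 uint8, red, green, blue), "fx", "fy", "cx", "cy" (pixels), "R" (3x3) and "t" (3): a world point X has camera coordinates R X + t. Camera axes: x right, y down, z forward; pixel columns grow to the right and rows downward; lengths in mm; the calibration is good to about 2 mm. A picture is of the moment at which its call begins. There is no depth.
- hand_in(): hands the job in, once; it reports no verdict.
The state is a dict: "t": time; "q": joint angles; "joint_vel": joint speeds; "joint_efforts": joint torques, N m; "tcp_pos": TCP position; "tool_rot": TCP orientation; "wrist_force": force on the tool from outside, world axes, zero at the start; "wrist_torque": the same for the moment, N m; "grip_width": finger opening in mm.
Only numpy, scipy, OpenCV 4.12 (cv2) and the standard library are available. Lean on these libraries where they do the work, as an engineer would, in place of code of your own. Each camera call takes 0.05 s, during which the arm holds its last target.

### The job

Take the cover off its rest block, set it squarely on the rectangular bucket and press it straight down: the bucket, which stands a little proud in its tray, sinks to its seat, and then both steel clip arms of the cover must snap under the bucket's lip so that the cover lies flat and fully home; then let go of it. Press with feeling: it takes up to 18 N, and the cover must never be pressed on the bucket with more than 30 N. Leave the round bucket, the tube rack and the jar where they stand.

Things in the scene. Friction and masses are not known exactly. Their poses are not given: they have to be found in the camera images.
- cover_grip (a point): loose grey plastic cover, 0.25 kg, starting level on a black rest block. Plate 120 x 84 x 5 mm; upright on it, centred, a grip rib 66 mm long (along x), 14 mm thick (along y), its top 47 mm above the plate's underside. Origin: centre of the rib, 28 mm above the plate's underside; x along the long sides, y across the rib, z up. Either way round fits the bucket
- cover_under (a point): centre of the underside of the cover's plate, 28 mm below cover_grip, same axes; 34 mm above the bench at the start; fully home it lies on bucket_rim. Below the plate, near its corners, four round pegs (10 mm thick, 15 mm long, rounded ends) enter the bucket's mouth with 1.5 mm of play on each side
- cover: the same cover, at the centre of the underside of its plate
- hook_a (a point): inner hook tip of the sprung steel clip arm at the middle of the cover's +y side (arm 32 mm wide, from 10 mm above to 22 mm below the plate's underside, outer faces of both arms 95 mm apart). Relaxed: 39 mm from the cover's centre, 4 mm below the underside; 42 mm out while spread. Its sloping inner face rides over the rim lip as the cover is pressed
- hook_b (a point): the same on the arm at the cover's -y side. The arms meet the lip with the plate about 13 mm above the rim. Spreading both takes a push that grows to about 13 to 18 N in all, so the bucket seats first; this peak comes with the plate 2 to 3 mm above the rim. The hooks slip under the lip in the last millimetre, where the push falls off; then the plate bears hard on the rim
- bucket_rim (a point): rectangular aluminium bucket, 106 x 74 mm outside, 100 x 68 mm inside, a flat lip 2 mm thick around its rim (116 x 84 mm over the lip). Origin: centre of the mouth, level with the lip's top; x along its long side, z up. The rim starts 102 to 142 mm above the bench; the bucket is not seated: it stands an unknown 0 to 20 mm proud of its seat and sinks straight down to it when pushed
- bucket: the same bucket, its underside's centre, 80 mm below bucket_rim. Friction holds it in a grey tray (136 x 106 mm, walls to about 43 to 63 mm above the bench) on a low fixed base with feet. About 4 to 8 N sinks it to its seat, which lies at a height that is not measured; there the tray gives only 1 mm per 20 N (after 2 N preload)
- rest: fixed black rest block 64 x 34 x 34 mm on which the cover lies; origin at the centre of its underside
- round_bucket: bystander: loose round aluminium bucket, 80 mm diameter, 88 mm tall; origin at the centre of its underside; leave alone
- tube_rack: bystander: loose white rack 70 x 160 x 67 mm with tubes; origin at the centre of its underside; leave alone
- reagent: bystander: loose amber jar, 60 mm diameter, 110 mm tall; origin at the centre of its underside; leave alone
There are look-alikes about, which are no part of the job. What is shaped like the cover but red or turquoise is not meant.

How it is judged:
By the outcome, as a careful person would: the job done as asked, in the order asked, and still so for the second after the job is handed in, with the robot touching nothing.
It also fails if it takes over 54 s, if anything falls off the work surface, if the arm or the gripper's body presses on something with over 40 N, if the wrist force passes 120 N, or if a joint passes its speed limit or range.

## Working session

There is one attempt and no reset: what is moved stays moved. The work goes in short steps, Python scripts to look and compute and a tool call to move; the robot and the scene stay as the last step left them, time stands still between calls to the robot, and variables do not carry over. Pictures are saved under pics/ and viewed, and the job is handed in when it is done.

Besides the shell and the picture viewer there is one more tool, called after "Emit:" by a JSON object that holds its "op" and its "data". carry_out: Moves the arm, as the interface text tells. Its arguments: {"type":"object","properties":{"dp":{"type":"array"},"turn":{"type":"array"},"gripper":{"type":"array"},"squeeze":{"type":"number"}},"required":["dp","turn","gripper"]}

```bash
mkdir -p pics; ls; python3 - <<'E'
from station import *
import cv2,json,pickle
s=observe();print({k:s[k] for k in ['t','tcp_pos','tool_rot','wrist_force','grip_width']})
for n in ['scene','top']:
    g=get_image(n);pickle.dump(g,open(f'pics/{n}0.pkl','wb'))
    print(n,g['fx'],g['cx'],g['cy'],g['R'],g['t'])
    cv2.imwrite(f'pics/{n}0.png',cv2.cvtColor(g['image'],cv2.COLOR_RGB2BGR))
E
```

```text
pics
{'t': 0.0, 'tcp_pos': array([162.84430932, 603.13483904, 185.56402307]), 'tool_rot': array([ 0.56161341,  0.42956676, -0.43023924, -0.56121027]), 'wrist_force': array([-0.16897905, -0.35405821, -0.26202134]), 'grip_width': 95.38068560368741}
scene 365.5526367576192 260.5106347272516 190.02514294501663 [[-0.23620291  0.97170318 -0.00105255]
 [ 0.5581922   0.13479931 -0.81868835]
 [-0.79538019 -0.1939641  -0.57423713]] [   5.98017934 -207.52572612 1586.21307176]
top 351.08789950597105 257.55769504504565 197.55576164724212 [[-0.01000873 -0.99981093  0.01667148]
 [-0.9956981   0.00842894 -0.09227265]
 [ 0.09211468 -0.01752329 -0.9955942 ]] [108.49042581 499.82693137 938.41112209]
```

View pics/scene0.png

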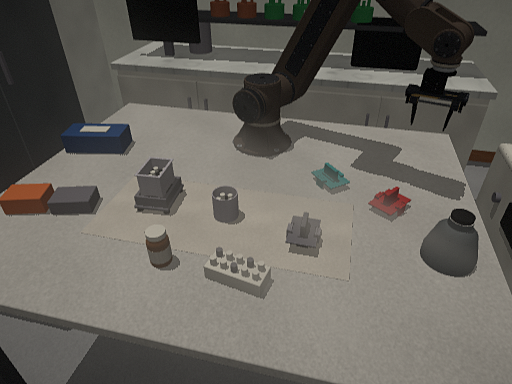

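View pics/top0.png

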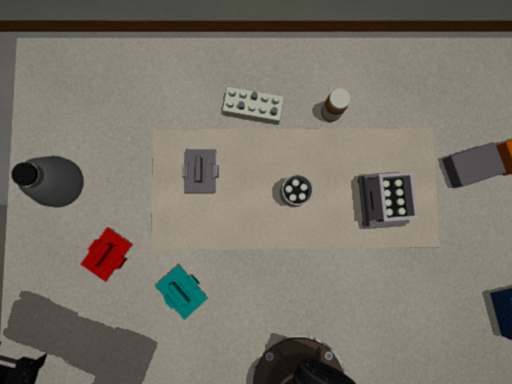

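The top view shows these cover-like things:
- grey cover at (201,170)
- red one at (107,254)
- turquoise one at (181,292)
- grey and orange boxes at (475,165), which are not covers

I choose the grey one. For buckets, the rectangular one in its tray is at (395,197) and the round one at (296,190). I'll check both choices in crops.

```bash
python3 - <<'E'
import cv2,numpy as np
t=cv2.imread('pics/top0.png');s=cv2.imread('pics/scene0.png')
def c(im,x,y,w,h,W,H): return cv2.resize(im[y:y+h,x:x+w],(W,H),interpolation=cv2.INTER_CUBIC)
a=np.hstack([c(t,170,140,66,60,396,300),c(t,348,160,80,75,396,300)])
b=np.hstack([c(s,275,205,60,50,396,300),c(s,125,150,66,70,396,300)])
cv2.imwrite('pics/crop0.png',np.clip(np.vstack([a,b]).astype(float)*1.5,0,255).astype(np.uint8))
E
```

```text
(no output)
```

View pics/crop0.png

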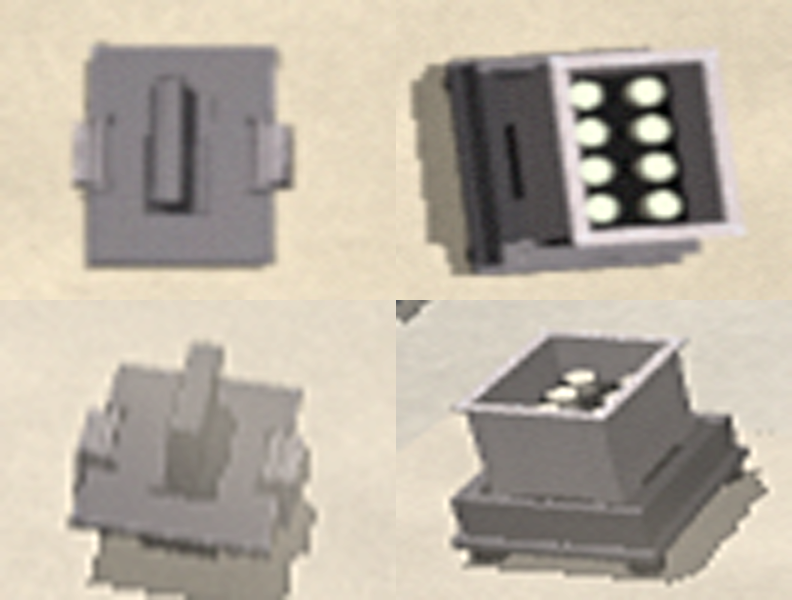

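The crop confirms the choice. The grey cover has a rib and two side clips, and lies on the black block. The rectangular bucket has a light lip and stands in the grey tray. Next I measure the plate outline and the lip corners.

```bash
cat > h.py <<'E'
import cv2,numpy as np,pickle
def ld(n): return pickle.load(open(f'pics/{n}.pkl','rb'))
def ray(g,p):
    R=np.array(g['R']);t=np.array(g['t'])
    d=R.T@np.array([(p[0]-g['cx'])/g['fx'],(p[1]-g['cy'])/g['fy'],1]);return -R.T@t,d/np.linalg.norm(d)
def onz(g,p,z):
    o,d=ray(g,p);return o+d*(z-o[2])/d[2]
def tri(g1,p1,g2,p2):
    a,u=ray(g1,p1);b,v=ray(g2,p2)
    s=np.linalg.lstsq(np.array([u,-v]).T,b-a,rcond=None)[0]
    P,Q=a+u*s[0],b+v*s[1];return (P+Q)/2,np.linalg.norm(P-Q)
def proj(g,X):
    c=np.array(g['R'])@X+np.array(g['t']);return np.array([g['fx']*c[0]/c[2]+g['cx'],g['fy']*c[1]/c[2]+g['cy']])
E
python3 - <<'E'
from h import *
for n,(x,y,w,h) in {'top0':(170,140,66,60),'scene0':(275,205,60,50)}.items():
    im=ld(n)['image'][y:y+h,x:x+w]
    hsv=cv2.cvtColor(im,cv2.COLOR_RGB2HSV);print(n,'bg',im[2,2],hsv[2,2]);print(hsv[h//2,:,1]);print(hsv[h//2,:,2])
im=ld('top0')['image']
hs=cv2.cvtColor(im,cv2.COLOR_RGB2HSV)
print(hs[175,370:425].tolist()); print(hs[197,370:425].tolist())
hs=cv2.cvtColor(ld('scene0')['image'],cv2.COLOR_RGB2HSV)
print([ (r,hs[r,150:160].tolist()[0]) for r in range(150,215)])
E
```

```text
top0 bg [153 144 127] [ 20  43 153]
[43 44 45 43 43 44 43 45 45 45 41 43 21 18 14 18 15 15  6 14  6 14 11 14
  4 12  9  8  5  8 13 23  4 12  9  9  3  6  8 11  8 14 15 17 14 13 13 10
 31 42 41 41 42 41 44 41 41 43 41 46 42 42 42 44 43 46]
[153 152 154 153 155 151 153 153 154 154 155 149 120 111 110 102 105  85
  86  92  90  93  92  89  62  65  84  94  94  90  60  44  66  88  85  89
  91  92  91  92  92  89  87 108 108 114 115 105  98 145 160 157 156 154
 155 154 154 155 155 154 153 153 152 155 155 155]
scene0 bg [153 145 132] [ 19  35 153]
[35 35 34 32 33 33 31 34 31 33 34 33 14 15 16 12 15 15 13 15 18 15 18 18
 17 27 24 27 26 26 30 25 27 25 28 18 21 21 16 19 21 16 20 21 18 18 32 32
 34 31 33 33 32 34 32 32 34 31 31 34]
[155 154 157 158 155 155 155 156 154 156 163 125  74  86  98 106  99 100
 100 100 101 102 102 102 107  86  84  85  87  88  85  91  94  92  91 111
 111 110 109 108 108 126 113 122 127 128 105 158 156 155 156 156 157 157
 157 157 159 155 155 157]
[[165, 12, 88], [156, 14, 91], [150, 8, 91], [158, 11, 90], [158, 11, 93], [173, 11, 92], [170, 9, 86], [0, 12, 82], [150, 6, 
[... 2152 characters left out ...]
5, 84]), (182, [15, 18, 84]), (183, [12, 15, 85]), (184, [10, 18, 85]), (185, [12, 15, 85]), (186, [5, 18, 87]), (187, [10, 18, 85]), (188, [10, 18, 85]), (189, [9, 21, 86]), (190, [15, 18, 85]), (191, [15, 18, 86]), (192, [12, 15, 85]), (193, [6, 15, 85]), (194, [9, 20, 88]), (195, [15, 20, 77]), (196, [12, 15, 84]), (197, [174, 13, 99]), (198, [10, 19, 82]), (199, [17, 27, 67]), (200, [18, 18, 70]), (201, [10, 22, 71]), (202, [15, 22, 71]), (203, [13, 25, 70]), (204, [10, 22, 70]), (205, [10, 22, 71]), (206, [10, 18, 87]), (207, [0, 11, 95]), (208, [10, 19, 79]), (209, [17, 30, 77]), (210, [18, 31, 98]), (211, [16, 33, 101]), (212, [19, 30, 95]), (213, [18, 35, 131]), (214, [20, 34, 159])]
```

```bash
python3 - <<'E'
from h import *
K=8
def up(im,x,y,w,h): return cv2.resize(im[y:y+h,x:x+w],None,fx=K,fy=K,interpolation=cv2.INTER_CUBIC)
def back(p,x,y): return (np.asarray(p)+0.5)/K-0.5+[x,y]
g=ld('top0');gs=ld('scene0')
# cover plate top
x,y,w,h=170,140,66,60
hs=cv2.cvtColor(up(g['image'],x,y,w,h),cv2.COLOR_RGB2HSV)
m=(hs[...,1]<28).astype(np.uint8)*255
m=cv2.morphologyEx(m,cv2.MORPH_CLOSE,np.ones((25,25)));m0=m.copy()
m=cv2.morphologyEx(m,cv2.MORPH_OPEN,np.ones((241,25)))  # drop clip arms (shorter than 30px along rows)
c=max(cv2.findContours(m,0,1)[0],key=cv2.contourArea)
r=cv2.minAreaRect(c);bx=back(cv2.boxPoints(r),x,y)
P=np.array([onz(g,p,39)[:2] for p in bx]);print('plate',bx.round(1).tolist(),P.round(1).tolist(),P.mean(0),[np.linalg.norm(P[i]-P[i-1]).round(1) for i in range(4)])
for i in range(4):
    d=P[i]-P[i-1];print(np.degrees(np.arctan2(d[1],d[0])))
v=cv2.cvtColor(m,cv2.COLOR_GRAY2BGR);cv2.imwrite('pics/m_cov.png',np.hstack([m0,m])[:,:][::2,::2])
# lip
x,y,w,h=370,160,56,70
hs=cv2.cvtColor(up(g['image'],x,y,w,h),cv2.COLOR_RGB2HSV)
m=((hs[...,1]<28)&(hs[...,2]>113)).astype(np.uint8)*255
m=cv2.morphologyEx(m,cv2.MORPH_OPEN,np.ones((5,5)))
c=max(cv2.findContours(m,0,1)[0],key=cv2.contourArea)
r=cv2.minAreaRect(c);bx=back(cv2.boxPoints(r),x,y)
ap=cv2.approxPolyDP(c,25,True)[:,0];print('poly',back(ap,x,y).round(1).tolist())
cv2.imwrite('pics/m_lip.png',m)
for z in (105,115,125,135):
    P=np.array([onz(g,p,z)[:2] for p in bx]);print(z,P.mean(0).round(1),[np.linalg.norm(P[i]-P[i-1]).round(1) for i in range(4)])
print(bx.round(1).tolist());d=P[1]-P[0];print(np.degrees(np.arctan2(d[1],d[0])))
s=up(gs['image'],128,150,66,70);cv2.imwrite('pics/lip_s.png',cv2.cvtColor(np.clip(s*1.4,0,255).astype(np.uint8),cv2.COLOR_RGB2BGR))
E
```

```text
plate [[184.2, 192.6], [184.2, 148.7], [215.2, 148.7], [215.2, 192.6]] [[514.4, 300.8], [634.1, 301.9], [633.6, 218.0], [513.7, 217.9]] [573.94077337 259.657804  ] [np.float64(83.0), np.float64(119.7), np.float64(84.0), np.float64(119.9)]
89.52870218479205
0.5276434761750232
-90.34916831205678
-179.9366432939202
poly [[412.2, 171.2], [378.6, 173.1], [384.6, 221.1], [418.2, 218.1]]
105 [ 495.2 -249.3] [np.float64(125.6), np.float64(89.2), np.float64(125.9), np.float64(88.1)]
115 [ 494.3 -245.1] [np.float64(124.1), np.float64(88.2), np.float64(124.5), np.float64(87.1)]
125 [ 493.3 -240.8] [np.float64(122.7), np.float64(87.2), np.float64(123.1), np.float64(86.1)]
135 [ 492.4 -236.6] [np.float64(121.2), np.float64(86.2), np.float64(121.6), np.float64(85.0)]
[[378.2, 172.9], [412.8, 169.0], [418.5, 218.5], [383.9, 222.5]]
-83.89146124188574
```

View pics/m_cov.png

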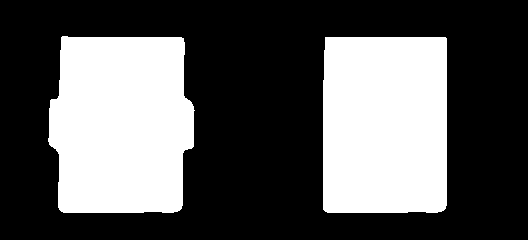

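View pics/m_lip.png

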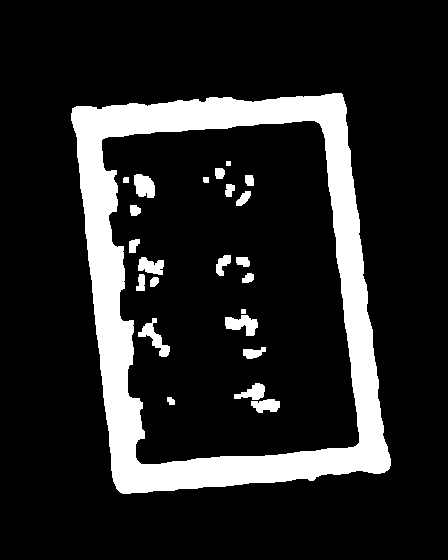

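View pics/lip_s.png

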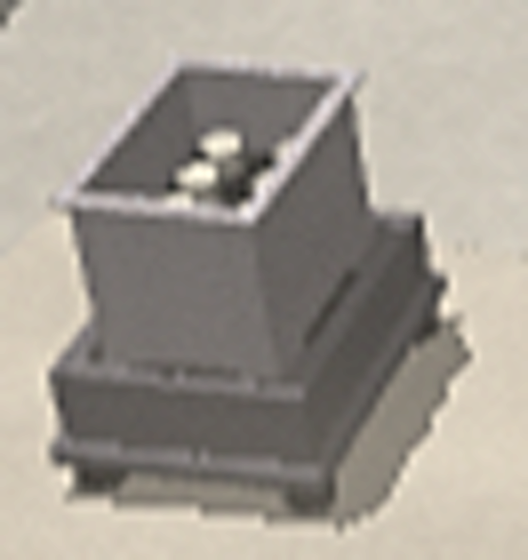

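```bash
cat >> h.py <<'E'
K=8
def up(im,x,y,w,h): return cv2.resize(im[y:y+h,x:x+w],None,fx=K,fy=K,interpolation=cv2.INTER_CUBIC)
def back(p,x,y): return (np.asarray(p)+0.5)/K-0.5+[x,y]
def quad(c,corners):
    """fit a line to contour points along each side of rough quad, return refined corners"""
    c=c.reshape(-1,2).astype(np.float32);L=[]
    for i in range(4):
        a,b=np.array(corners[i],float),np.array(corners[(i+1)%4],float);d=b-a;l=np.linalg.norm(d);d/=l;n=np.array([-d[1],d[0]])
        s=(c-a)@d;e=abs((c-a)@n);q=c[(s>.12*l)&(s<.88*l)&(e<10)]
        f=cv2.fitLine(q,cv2.DIST_HUBER,0,.01,.01).ravel();L.append(f)
    out=[]
    for i in range(4):
        p,q=L[i-1],L[i];t=np.linalg.solve(np.array([p[:2],-q[:2]]).T,q[2:]-p[2:]);out.append(p[2:]+t[0]*p[:2])
    return np.array(out)
def rep(P):
    e=[P[(i+1)%4]-P[i] for i in range(4)]
    return P.mean(0).round(1).tolist(),[float(np.linalg.norm(d).round(1)) for d in e],[float(np.degrees(np.arctan2(d[1],d[0])).round(1)) for d in e]
E
python3 - <<'E'
from h import *
g=ld('top0');gs=ld('scene0')
x,y,w,h=370,160,56,70
hs=cv2.cvtColor(up(g['image'],x,y,w,h),cv2.COLOR_RGB2HSV)
m=((hs[...,1]<28)&(hs[...,2]>113)).astype(np.uint8)*255
m=cv2.morphologyEx(m,cv2.MORPH_OPEN,np.ones((5,5)))
c=max(cv2.findContours(m,0,1)[0],key=cv2.contourArea)
q=quad(c,[(75,110),(343,95),(388,466),(120,490)]);qt=back(q,x,y);print(qt.round(2).tolist())
for z in (105,115,125,135,142): print(z,rep(np.array([onz(g,p,z)[:2] for p in qt])))
# scene corners: which correspond? 
sc=back([(55,200),(177,63),(362,75),(248,217)],128,150)
for p in sc:
    print('scene',onz(gs,p,120).round(0))
print([onz(g,p,120).round(0).tolist() for p in qt])
sc_o=[sc[0],sc[3],sc[2],sc[1]]
import itertools
for k in range(4):
  for sg in (1,-1):
    o=[sc[(k+sg*i)%4] for i in range(4)]
    T=[tri(g,a,gs,b) for a,b in zip(qt,o)]
    if max(t[1] for t in T)<12:
        P=np.array([t[0] for t in T]);print(k,sg,P.round(1).tolist(),[t[1].round(1) for t in T],rep(P))
x,y,w,h=170,140,66,60
hs=cv2.cvtColor(up(g['image'],x,y,w,h),cv2.COLOR_RGB2HSV)
m=(hs[...,1]<28).astype(np.uint8)*255
m=cv2.morphologyEx(m,cv2.MORPH_CLOSE,np.ones((25,25)))
m=cv2.morphologyEx(m,cv2.MORPH_OPEN,np.ones((241,25)))
c=max(cv2.findContours(m,0,1)[0],key=cv2.contourArea)
# long sides: use mask0 w/o opening
q=quad(c,[(122,76),(368,76),(366,424),(118,424)]);qc=back(q,x,y);print(qc.round(2).tolist());print('cover',rep(np.array([onz(g,p,39)[:2] for p in qc])))
# rib top
rg=up(g['image'],x,y,w,h);cv2.imwrite('pics/rib.png',cv2.cvtColor(np.clip(rg*1.6,0,255).astype(np.uint8),cv2.COLOR_RGB2BGR))
E
```

```text
[[378.58, 172.89], [412.38, 171.41], [417.97, 218.31], [383.89, 221.44]]
105 ([494.4, -248.8], [86.4, 119.1, 86.5, 123.0], [-87.9, -176.1, 94.6, 3.8])
115 ([493.5, -244.6], [85.4, 117.8, 85.5, 121.5], [-87.9, -176.1, 94.6, 3.8])
125 ([492.6, -240.3], [84.5, 116.4, 84.5, 120.1], [-87.9, -176.1, 94.6, 3.8])
135 ([491.6, -236.1], [83.5, 115.0, 83.5, 118.7], [-87.9, -176.1, 94.6, 3.8])
142 ([491.0, -233.1], [82.8, 114.1, 82.9, 117.7], [-87.9, -176.1, 94.6, 3.8])
scene [ 530. -286.  120.]
scene [ 420. -291.  120.]
scene [ 411. -210.  120.]
scene [ 523. -206.  120.]
[[551.0, -196.0, 120.0], [554.0, -281.0, 120.0], [437.0, -289.0, 120.0], [430.0, -204.0, 120.0]]
3 1 [[548.1, -190.0, 138.1], [550.8, -272.1, 135.8], [436.3, -281.9, 130.9], [430.0, -199.5, 132.2]] [np.float64(1.3), np.float64(2.7), np.float64(3.3), np.float64(0.0)] ([491.3, -235.9, 134.3], [82.1, 115.0, 82.6, 118.7], [-88.1, -175.1, 94.4, 4.6])
[[184.19, 148.81], [215.19, 148.81], [215.19, 192.56], [184.19, 192.56]]
cover ([573.8, 259.7], [84.0, 119.6, 83.0, 119.4], [-90.3, -179.9, 89.5, 0.5])
```

View pics/rib.png

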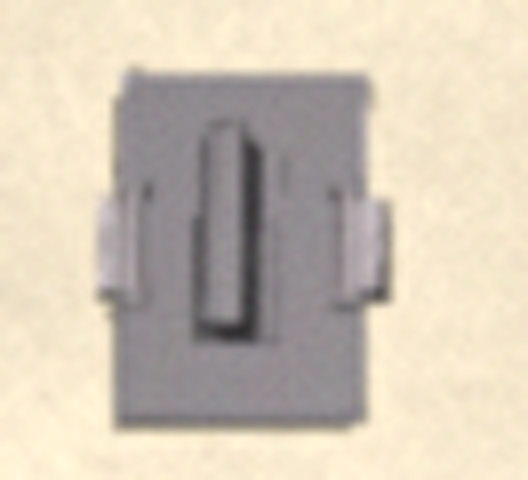

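```bash
python3 - <<'E'
from h import *
g=ld('top0')
x,y,w,h=170,140,66,60
hs=cv2.cvtColor(up(g['image'],x,y,w,h),cv2.COLOR_RGB2HSV)
m=(hs[...,1]<28).astype(np.uint8)*255
m=cv2.morphologyEx(m,cv2.MORPH_CLOSE,np.ones((25,25)))
c=max(cv2.findContours(m,0,1)[0],key=cv2.contourArea)
c=c[(c[:,0,1]<180)|(c[:,0,1]>315)]
q=quad(c,[(125,75),(370,75),(366,426),(116,428)]);qc=back(q,x,y);print(qc.round(2).tolist());print('cover',rep(np.array([onz(g,p,39)[:2] for p in qc])))
# rib top corners z=81
qr=back([(205,120),(245,122),(238,325),(200,322)],x,y);print('rib',rep(np.array([onz(g,p,81)[:2] for p in qr])))
from station import observe
s=observe();from scipy.spatial.transform import Rotation as Ro
print(Ro.from_quat(s['tool_rot']).as_matrix().round(3),s['tcp_pos'],s['q'])
E
```

```text
[[184.49, 148.84], [215.53, 148.74], [214.97, 192.52], [184.09, 192.58]]
cover ([573.8, 259.4], [84.1, 119.7, 82.7, 119.4], [-90.2, 179.3, 89.7, 0.0])
rib ([575.1, 259.6], [12.9, 66.3, 12.2, 66.0], [-93.3, 178.3, 85.0, -1.0])
[[ 0.261 -0.    -0.965]
 [ 0.965 -0.001  0.261]
 [-0.001 -1.     0.   ]] [162.86716634 603.15347136 185.63064693] [ 1.20139791e+00  4.91482069e-01  1.55938922e+00 -3.61714535e-05
  1.09169999e+00 -1.05580921e-01]
```

Emit:
{"op": "carry_out", "data": {"dp": [[-224.5,36,-486.5],[-224.5,36,-486.5],[-224.5,36,-486.5],[-224.5,36,-486.5],[-224.5,36,-486.5],[-224.5,36,-486.5],[-224.5,36,-486.5],[-224.5,36,-486.5],[-224.5,36,-486.5],[-224.5,36,-486.5],[-224.5,36,-486.5],[-224.5,36,-486.5]], "turn": [[0,-0.257,0],[0,-0.257,0],[0,-0.257,0],[0,-0.257,0],[0,-0.257,0],[0,-0.257,0],[0,-0.257,0],[0,-0.257,0],[0,-0.257,0],[0,-0.257,0],[0,-0.257,0],[0,-0.257,0]], "gripper": [0.42,0.42,0.42,0.42,0.42,0.42,0.42,0.42,0.42,0.42,0.42,0.42], "squeeze": 40}}

```text
t: 1.6
tcp_pos: [573.1, 260.5, 149.9]
tool_rot: [0.501, 0.498, -0.499, -0.501]
wrist_force: [0.4, -0.1, -0.2]
grip_width: 39.9
```

```bash
cat > st.py <<'E'
from station import *
from h import *
from scipy.spatial.transform import Rotation as Ro
s=observe();M=Ro.from_quat(s['tool_rot']).as_matrix()
def show():
    print('t',round(s['t'],2),'tcp',s['tcp_pos'].round(2),'F',s['wrist_force'].round(2),'T',s['wrist_torque'].round(3),'w',round(s['grip_width'],1),'yawx',np.degrees(np.arctan2(M[1,0],M[0,0])).round(2),'q6',round(s['q'][5],2));print(M.round(4))
def snap(n,tag):
    g=get_image(n);pickle.dump(g,open(f'pics/{n}{tag}.pkl','wb'));cv2.imwrite(f'pics/{n}{tag}.png',cv2.cvtColor(g['image'],cv2.COLOR_RGB2BGR));return g
E
python3 - <<'E'
from st import *
show();snap('top','1');g=snap('scene','1')
print('to grasp',M.T@(np.array([574.2,259.5,43])-s['tcp_pos']))
E
```

```text
t 1.6 tcp [573.07 260.55 149.94] F [ 0.39 -0.08 -0.18] T [-0.008 -0.005 -0.001] w 39.9 yawx 89.7 q6 -1.24
[[ 5.3e-03 -5.0e-04 -1.0e+00]
 [ 1.0e+00 -9.0e-04  5.3e-03]
 [-9.0e-04 -1.0e+00  5.0e-04]]
to grasp [ -0.94778011 106.94238887  -1.18481605]
```

View pics/scene1.png

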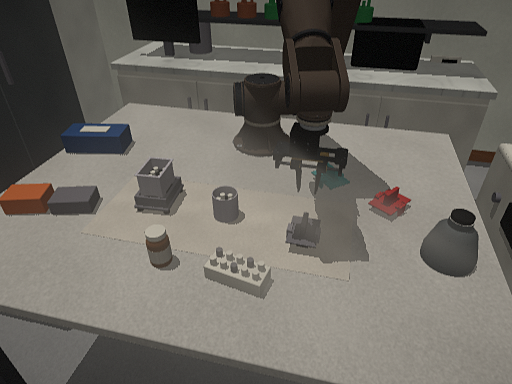

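The scene view shows the gripper above and behind the cover at (304,232), as it should for that height. I descend in steps.

Emit:
{"op": "carry_out", "data": {"dp": [[-1,25,-1],[-1,50,-1],[-1,75,-1],[-1,95,-1],[-1,103,-1],[-1,107,-1],[-1,107,-1],[-1,107,-1]], "turn": [[0,0,0],[0,0,0],[0,0,0],[0,0,0],[0,0,0],[0,0,0],[0,0,0],[0,0,0]], "gripper": [0.42,0.42,0.42,0.42,0.42,0.42,0.42,0.42]}}

```text
t: 2.7
tcp_pos: [574.6, 259.5, 43.8]
tool_rot: [0.502, 0.499, -0.499, -0.501]
wrist_force: [-0.8, -0.5, -1.2]
grip_width: 39.8
```

```bash
python3 - <<'E'
from st import *
show();g=snap('top','2');snap('scene','2')
t=cv2.imread('pics/top2.png');s2=cv2.imread('pics/scene2.png')
c=lambda im,x,y,w,h: cv2.resize(im[y:y+h,x:x+w],(400,400),interpolation=cv2.INTER_CUBIC)
cv2.imwrite('pics/c2.png',np.clip(np.hstack([c(t,160,120,80,80),c(s2,260,170,90,90)])*1.5,0,255).astype(np.uint8))
E
```

```text
t 2.7 tcp [574.56 259.51  43.77] F [-0.75 -0.52 -1.22] T [ 0.005  0.043 -0.015] w 39.8 yawx 89.7 q6 -1.24
[[ 5.3e-03  8.0e-04 -1.0e+00]
 [ 1.0e+00 -5.0e-04  5.3e-03]
 [-5.0e-04 -1.0e+00 -8.0e-04]]
```

View pics/c2.png

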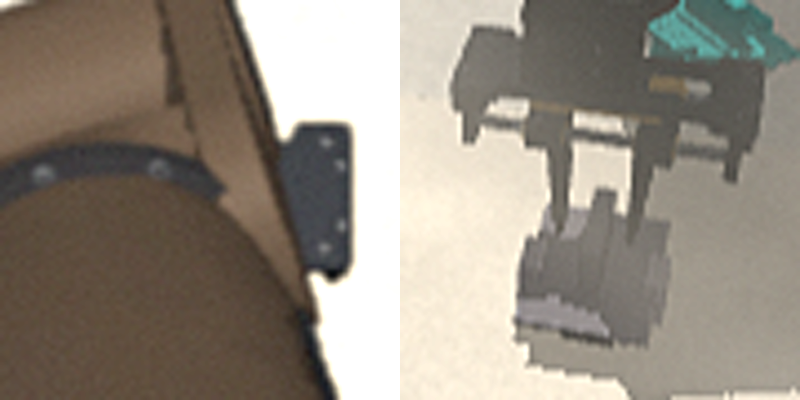

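The fingers straddle the rib at crop pixels (560,235) and (637,240), with the plate in shadow below. I close the gripper.

Emit:
{"op": "carry_out", "data": {"dp": [[0,0.5,0],[0,0.5,0],[0,0.5,0],[0,0.5,0],[0,0.5,0],[0,0.5,0],[0,0.5,0],[0,0.5,0]], "turn": [[0,0,0],[0,0,0],[0,0,0],[0,0,0],[0,0,0],[0,0,0],[0,0,0],[0,0,0]], "gripper": [0,0,0,0,0,0,0,0], "squeeze": 50}}

```text
t: 3.8
tcp_pos: [574.5, 259.5, 43.1]
tool_rot: [0.502, 0.499, -0.499, -0.501]
wrist_force: [-0.1, 0.8, -0.5]
grip_width: 13.7
```

```bash
python3 - <<'E'
from st import *
show()
E
```

```text
t 3.8 tcp [574.5  259.46  43.11] F [-0.07  0.83 -0.51] T [ 0.158 -0.08  -0.008] w 13.7 yawx 89.69 q6 -1.24
[[ 5.3e-03  6.0e-04 -1.0e+00]
 [ 1.0e+00 -5.0e-04  5.3e-03]
 [-5.0e-04 -1.0e+00 -6.0e-04]]
```

Emit:
{"op": "carry_out", "data": {"dp": [[0,-15,0],[0,-45,0],[0,-80,0],[0,-120,0],[0,-145,0],[0,-155,0],[0,-155,0]], "turn": [[0,0,0],[0,0,0],[0,0,0],[0,0,0],[0,0,0],[0,0,0],[0,0,0]], "gripper": [0,0,0,0,0,0,0]}}

```text
t: 4.68
tcp_pos: [574.3, 259.4, 198.4]
tool_rot: [0.502, 0.499, -0.498, -0.501]
wrist_force: [-0.5, -0.6, -3.4]
grip_width: 13.6
```

```bash
python3 - <<'E'
from st import *
show();snap('scene','3');
print('to hover',M.T@(np.array([491.5,-236,194])-s['tcp_pos']))
E
```

```text
t 4.67 tcp [574.28 259.45 198.36] F [-0.49 -0.63 -3.42] T [0.088 0.015 0.032] w 13.6 yawx 89.69 q6 -1.25
[[ 5.4e-03  1.0e-03 -1.0e+00]
 [ 1.0e+00 -4.0e-04  5.4e-03]
 [-4.0e-04 -1.0e+00 -1.0e-03]]
to hover [-495.88974368    4.4834708    80.08540555]
```

View pics/scene3.png

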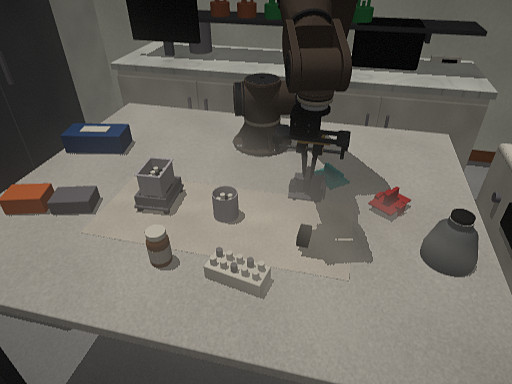

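The cover hangs level in the gripper at about (310,185), and the bare black block is at (304,236). I carry it over to the bucket.

Emit:
{"op": "carry_out", "data": {"dp": [[-30,0,5],[-80,0,13],[-130,0,21],[-180,0,29],[-230,0,37],[-280,0,45],[-330,0,53],[-380,0,61],[-430,0,69],[-470,0,76],[-496,0,80],[-496,0,80]], "turn": [[0,0,0],[0,-0.007,0],[0,-0.014,0],[0,-0.021,0],[0,-0.028,0],[0,-0.035,0],[0,-0.042,0],[0,-0.049,0],[0,-0.056,0],[0,-0.063,0],[0,-0.07,0],[0,-0.07,0]], "gripper": [0,0,0,0,0,0,0,0,0,0,0,0]}}

```text
t: 6.22
tcp_pos: [490.6, -237.4, 196.6]
tool_rot: [-0.484, -0.515, 0.516, 0.485]
wrist_force: [-0.1, 1.2, -3.6]
grip_width: 13.7
```

```bash
python3 - <<'E'
from st import *
show();snap('scene','4');snap('top','4')
t=cv2.imread('pics/top4.png');s2=cv2.imread('pics/scene4.png')
c=lambda im,x,y,w,h: cv2.resize(im[y:y+h,x:x+w],(400,400),interpolation=cv2.INTER_CUBIC)
cv2.imwrite('pics/c4.png',np.clip(np.hstack([c(t,340,140,100,100),c(s2,110,120,100,100)])*1.5,0,255).astype(np.uint8))
E
```

```text
t 6.22 tcp [ 490.56 -237.43  196.6 ] F [-0.06  1.2  -3.64] T [ 0.047 -0.035  0.019] w 13.7 yawx 93.57 q6 -2.2
[[-6.220e-02 -2.200e-03 -9.981e-01]
 [ 9.981e-01  2.000e-04 -6.220e-02]
 [ 4.000e-04 -1.000e+00  2.200e-03]]
```

View pics/c4.png

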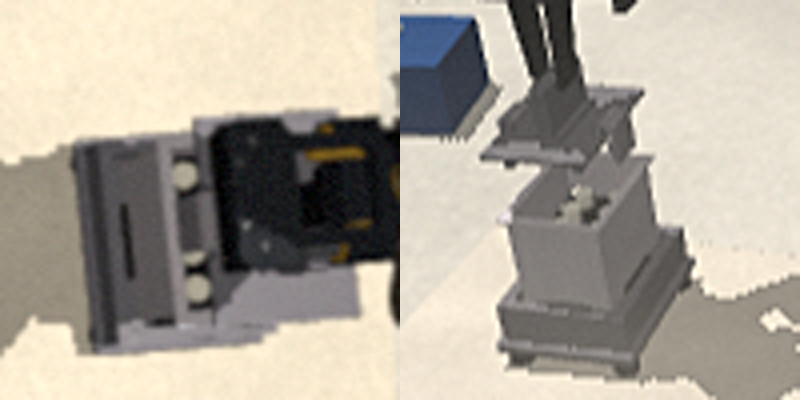

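```bash
python3 - <<'E'
from st import *
gs=ld('scene4');gt=ld('top4')
a=up(gs['image'],124,130,60,60)
b=up(gt['image'],375,160,70,70)
cv2.imwrite('pics/s4.png',cv2.cvtColor(np.clip(a*1.5,0,255).astype(np.uint8),cv2.COLOR_RGB2BGR))
cv2.imwrite('pics/t4.png',cv2.cvtColor(np.clip(b*1.5,0,255).astype(np.uint8),cv2.COLOR_RGB2BGR))
yaw=np.radians(np.degrees(np.arctan2(M[1,0],M[0,0]))-90);ex=np.array([np.cos(yaw),np.sin(yaw),0]);ey=np.array([-ex[1],ex[0],0])
c=s['tcp_pos']+[0,0,-9]
for nm,g,x,y in(('s',gs,124,130),('t',gt,375,160)):
  for z in (0,5):
    for sx,sy in((1,1),(1,-1),(-1,-1),(-1,1)):
      p=proj(g,c+60*sx*ex+42*sy*ey+[0,0,z]);print(nm,z,sx,sy,p.round(1),((p-[x,y]+.5)*8-.5).round(0))
E
```

```text
s 0 1 1 [156.1 162.6] [260. 264.]
s 0 1 -1 [129.5 160.1] [ 48. 244.]
s 0 -1 -1 [146.6 141.6] [184.  97.]
s 0 -1 1 [171.1 143.7] [381. 113.]
s 5 1 1 [155.8 161.1] [258. 252.]
s 5 1 -1 [129.2 158.6] [ 45. 233.]
s 5 -1 -1 [146.3 140.3] [182.  86.]
s 5 -1 1 [170.9 142.3] [379. 102.]
t 0 1 1 [386.7 169.3] [97. 78.]
t 0 1 -1 [422.8 166.7] [386.  57.]
t 0 -1 -1 [429.  218.8] [435. 474.]
t 0 -1 1 [392.4 221.5] [142. 496.]
t 5 1 1 [387.5 168.9] [104.  74.]
t 5 1 -1 [423.9 166.3] [394.  54.]
t 5 -1 -1 [430.1 218.7] [444. 473.]
t 5 -1 1 [393.3 221.5] [150. 495.]
```

View pics/s4.png

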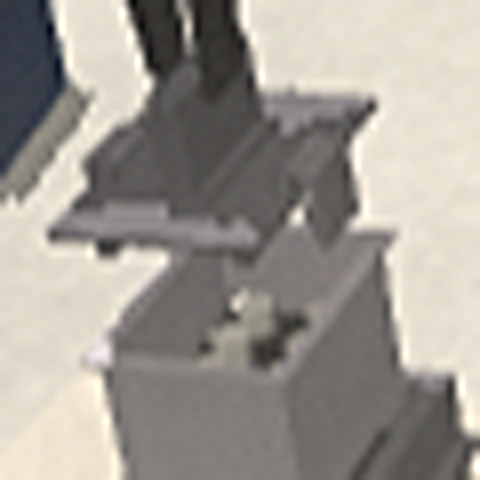

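View pics/t4.png

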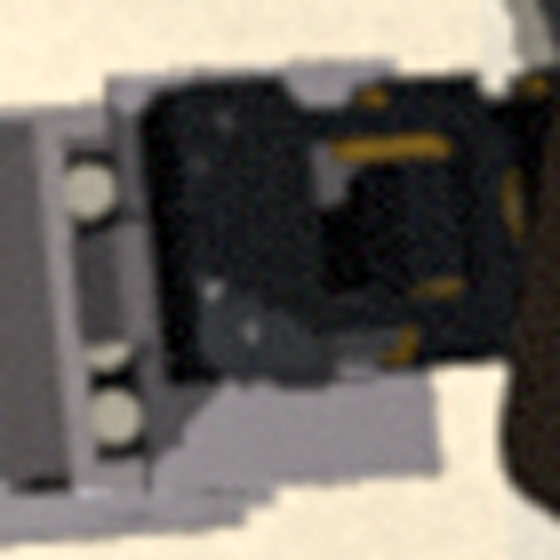

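```bash
python3 - <<'E'
from h import *
from scipy.optimize import least_squares
g=ld('top0');gs=ld('scene0')
# corner order (+x,+y),(+x,-y),(-x,-y),(-x,+y)
qt=np.array([[378.58,172.89],[412.38,171.41],[417.97,218.31],[383.89,221.44]])
qs=np.array([[159.2,176.9],[135.2,174.6],[149.7,157.5],[173.4,159.3]])
S=np.array([[1,1],[1,-1],[-1,-1],[-1,1]])*[58,42]
def pts(p):
    c,s=np.cos(p[3]),np.sin(p[3]);return [np.array([p[0]+c*a-s*b,p[1]+s*a+c*b,p[2]]) for a,b in S]
def f(p,ut=1,us=1):
    X=pts(p);return np.r_[ut*np.ravel([proj(g,x) for x in X]-qt),us*np.ravel([proj(gs,x) for x in X]-qs)]
for ut,us in((1,1),(1,.3),(1,0),(0,1)):
    r=least_squares(f,[491,-236,134,.06],args=(ut,us),x_scale=[1,1,1,.01]);print(ut,us,r.x[:3].round(1),np.degrees(r.x[3]).round(2));
    print(f(r.x).round(1).reshape(2,4,2).tolist())
E
```

```text
1 1 [ 491.2 -235.5  134.2] 3.78
[[[-0.4, 0.9], [-0.3, -0.1], [-0.3, 0.2], [-0.6, -0.3]], [[0.1, 0.6], [-1.7, 0.4], [-0.5, -1.1], [-0.2, -0.7]]]
1 0.3 [ 491.6 -236.   135. ] 3.72
[[[-0.0, 0.7], [0.1, -0.3], [0.0, 0.1], [-0.3, -0.4]], [[-0.1, 0.4], [-2.0, 0.2], [-0.7, -1.3], [-0.4, -0.9]]]
1 0 [ 491.4 -235.   137.6] 3.7
[[[-0.0, 0.6], [0.2, -0.4], [0.1, 0.2], [-0.3, -0.4]], [[0.1, -0.3], [-1.8, -0.5], [-0.5, -1.9], [-0.2, -1.6]]]
0 1 [ 441.8 -265.2   99.7] 3.39
[[[7.3, 22.2], [6.3, 21.4], [5.8, 20.5], [6.8, 19.7]], [[0.3, 0.3], [-0.1, 0.1], [0.4, -0.4], [-0.6, -0.0]]]
```

Emit:
{"op": "carry_out", "data": {"dp": [[1.5,10,-1],[1.5,20,-1],[1.5,30,-1],[1.5,35,-1],[1.5,35,-1],[1.5,35,-1]], "turn": [[0,-0.003,0],[0,-0.003,0],[0,-0.003,0],[0,-0.003,0],[0,-0.003,0],[0,-0.003,0]], "gripper": [0,0,0,0,0,0]}}

```text
t: 7.08
tcp_pos: [491.8, -234.3, 162.0]
tool_rot: [-0.483, -0.516, 0.517, 0.483]
wrist_force: [0.1, -0.2, -3.6]
grip_width: 13.3
```

```bash
cat > look.py <<'E'
from st import *
import sys
tag=sys.argv[1]
show()
gs=snap('scene',tag);gt=snap('top',tag)
a=up(gs['image'],124,135,60,60);b=up(gt['image'],375,160,60,60)
im=cv2.cvtColor(np.clip(np.hstack([a,b])*1.5,0,255).astype(np.uint8),cv2.COLOR_RGB2BGR)
cv2.imwrite(f'pics/look{tag}.png',cv2.resize(im,(800,400)))
yaw=np.arctan2(M[1,0],M[0,0])-np.pi/2;ex=np.array([np.cos(yaw),np.sin(yaw),0]);ey=np.array([-ex[1],ex[0],0])
c=s['tcp_pos']+[0,0,-9]
k=400/480
for sx,sy in((1,1),(1,-1),(-1,-1),(-1,1)):
    p=c+60*sx*ex+42*sy*ey
    print(sx,sy,'scene under/top',[((((proj(gs,p+[0,0,z])-[124,135])+.5)*8-.5)*k).round(0).tolist() for z in(0,5)],'top',[((((proj(gt,p+[0,0,z])-[375,160])+.5)*8-.5)*k+[400,0]).round(0).tolist() for z in(0,5)])
E
python3 look.py 5
```

```text
t 7.08 tcp [ 491.79 -234.34  162.03] F [ 0.06 -0.17 -3.6 ] T [ 0.063  0.006 -0.011] w 13.3 yawx 93.84 q6 -2.2
[[-6.690e-02 -1.800e-03 -9.978e-01]
 [ 9.978e-01  0.000e+00 -6.690e-02]
 [ 1.000e-04 -1.000e+00  1.800e-03]]
1 1 scene under/top [[232.0, 255.0], [230.0, 245.0]] top [[439.0, 79.0], [444.0, 77.0]]
1 -1 scene under/top [[58.0, 238.0], [55.0, 229.0]] top [[670.0, 62.0], [676.0, 60.0]]
-1 -1 scene under/top [[168.0, 111.0], [166.0, 103.0]] top [[710.0, 395.0], [716.0, 395.0]]
-1 1 scene under/top [[329.0, 126.0], [328.0, 117.0]] top [[476.0, 414.0], [481.0, 413.0]]
```

View pics/look5.png

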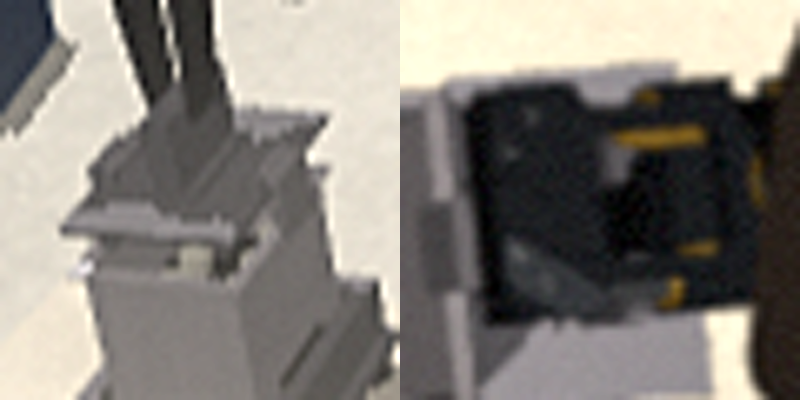

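```bash
python3 - <<'E'
from st import *
show()
g=ld('scene5')['image'][148:188,126:182]
im=cv2.resize(g,(784,560),interpolation=cv2.INTER_LANCZOS4)
cv2.imwrite('pics/s5.png',cv2.cvtColor(np.clip((im.astype(float)-30)*1.9,0,255).astype(np.uint8),cv2.COLOR_RGB2BGR))
E
```

```text
t 7.17 tcp [ 491.8  -234.34  162.08] F [ 0.43  0.17 -3.07] T [ 0.003  0.033 -0.01 ] w 13.8 yawx 93.83 q6 -2.2
[[-6.680e-02 -1.700e-03 -9.978e-01]
 [ 9.978e-01  0.000e+00 -6.680e-02]
 [ 2.000e-04 -1.000e+00  1.700e-03]]
```

View pics/s5.png

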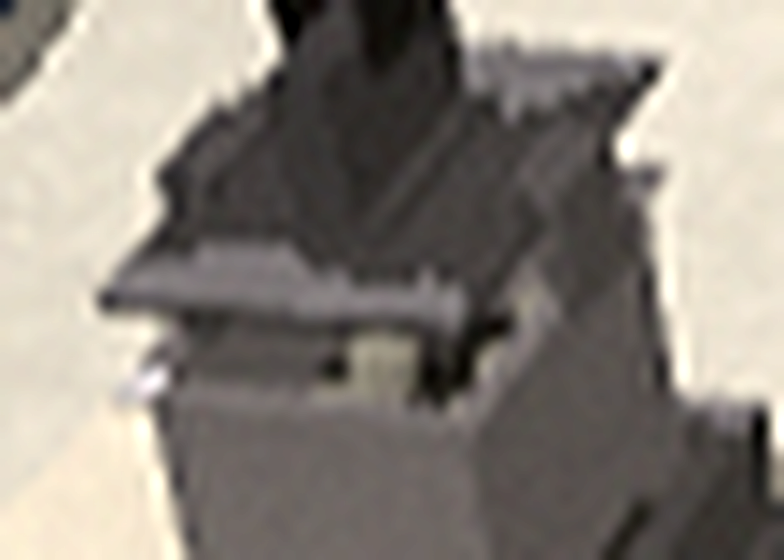

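```bash
python3 - <<'E'
from st import *
gs=ld('scene5');gt=ld('top5')
f=lambda p:((p-[126,148]+.5)*14-.5).round(0).tolist()
def R(yaw): 
    ex=np.array([np.cos(yaw),np.sin(yaw),0]);return ex,np.array([-ex[1],ex[0],0])
ex,ey=R(np.radians(3.83));c=np.array([491.8,-234.34,153.05])
for sx,sy in((1,1),(1,-1),(-1,1)): print('plate',sx,sy,[f(proj(gs,c+60*sx*ex+42*sy*ey+[0,0,z])) for z in(0,5)])
ex,ey=R(np.radians(3.75));c=np.array([491.4,-235.8,134.6])
for sx,sy in((1,1),(1,-1),(-1,1)): print('lip',sx,sy,[f(proj(gs,c+58*sx*ex+42*sy*ey+[0,0,z])) for z in(-2,0)])
p0=f(proj(gs,c));
for d in np.eye(3): print('per mm',(np.array(f(proj(gs,c+10*d)))-p0)/10)
p0=proj(gt,c)
for d in np.eye(3): print('top px per mm',(proj(gt,c+10*d)-p0)/10)
E
```

```text
plate 1 1 [[460.0, 353.0], [456.0, 333.0]]
plate 1 -1 [[93.0, 318.0], [88.0, 299.0]]
plate -1 1 [[663.0, 82.0], [660.0, 63.0]]
lip 1 1 [[473.0, 426.0], [471.0, 419.0]]
lip 1 -1 [[111.0, 391.0], [109.0, 383.0]]
lip -1 1 [[667.0, 161.0], [666.0, 153.0]]
per mm [-2.   2.3]
per mm [4.1 0.6]
per mm [-0.7 -3.8]
top px per mm [-0.01924837 -0.40882406]
top px per mm [-0.40832899  0.0034341 ]
top px per mm [ 0.17265068 -0.04026657]
```

Emit:
{"op": "carry_out", "data": {"dp": [[-2,0,0],[-2,0,0],[-2,0,0]], "turn": [[0,0,0],[0,0,0],[0,0,0]], "gripper": [0,0,0]}}

```text
t: 7.55
tcp_pos: [491.9, -236.4, 162.1]
tool_rot: [-0.483, -0.516, 0.517, 0.484]
wrist_force: [0.6, -0.6, -2.3]
grip_width: 13.6
```

```bash
python3 look.py 6
```

```text
t 7.55 tcp [ 491.88 -236.39  162.06] F [ 0.64 -0.57 -2.33] T [0.045 0.032 0.02 ] w 13.6 yawx 93.82 q6 -2.21
[[-6.670e-02 -1.700e-03 -9.978e-01]
 [ 9.978e-01  1.000e-04 -6.670e-02]
 [ 2.000e-04 -1.000e+00  1.700e-03]]
1 1 scene under/top [[228.0, 254.0], [226.0, 245.0]] top [[445.0, 79.0], [450.0, 77.0]]
1 -1 scene under/top [[53.0, 237.0], [51.0, 228.0]] top [[676.0, 62.0], [682.0, 60.0]]
-1 -1 scene under/top [[164.0, 111.0], [162.0, 102.0]] top [[715.0, 395.0], [722.0, 395.0]]
-1 1 scene under/top [[325.0, 125.0], [324.0, 116.0]] top [[482.0, 413.0], [487.0, 413.0]]
```

Emit:
{"op": "carry_out", "data": {"dp": [[0,1,0],[0,2,0],[0,3,0],[0,4,0],[0,5,0],[0,5,0]], "turn": [[0,0,0],[0,0,0],[0,0,0],[0,0,0],[0,0,0],[0,0,0]], "gripper": [0,0,0,0,0,0]}}

```text
t: 8.4
tcp_pos: [491.9, -236.4, 157.0]
tool_rot: [-0.483, -0.516, 0.517, 0.483]
wrist_force: [-0.5, -0.5, -3.3]
grip_width: 13.2
```

```bash
python3 look.py 7
```

```text
t 8.4 tcp [ 491.91 -236.42  157.01] F [-0.51 -0.49 -3.28] T [-0.147  0.035 -0.023] w 13.2 yawx 93.83 q6 -2.21
[[-6.680e-02 -1.700e-03 -9.978e-01]
 [ 9.978e-01 -1.000e-04 -6.680e-02]
 [ 1.000e-04 -1.000e+00  1.700e-03]]
1 1 scene under/top [[229.0, 264.0], [228.0, 254.0]] top [[440.0, 81.0], [445.0, 79.0]]
1 -1 scene under/top [[56.0, 247.0], [53.0, 238.0]] top [[669.0, 64.0], [676.0, 62.0]]
-1 -1 scene under/top [[165.0, 120.0], [164.0, 111.0]] top [[709.0, 396.0], [715.0, 395.0]]
-1 1 scene under/top [[326.0, 134.0], [325.0, 125.0]] top [[476.0, 414.0], [482.0, 413.0]]
```

View pics/look7.png

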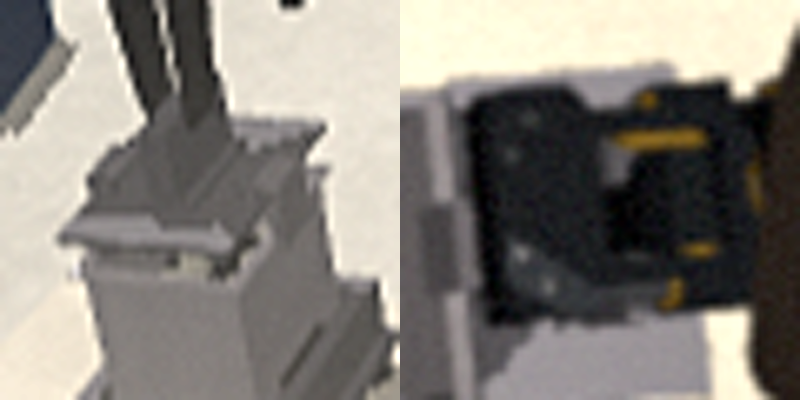

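The cover is still clear of the bucket, with no force yet. The cover's left corner is at (60,237) and the lip's at (80,270). I continue down slowly.

Emit:
{"op": "carry_out", "data": {"dp": [[0,1,0],[0,2,0],[0,3,0],[0,4,0],[0,4,0]], "turn": [[0,0,0],[0,0,0],[0,0,0],[0,0,0],[0,0,0]], "gripper": [0,0,0,0,0]}}

```text
t: 9.12
tcp_pos: [492.0, -236.5, 153.1]
tool_rot: [-0.483, -0.516, 0.517, 0.483]
wrist_force: [0.9, -2.9, -2.4]
grip_width: 13.6
```

```bash
python3 look.py 8
```

```text
t 9.12 tcp [ 492.   -236.54  153.09] F [ 0.89 -2.87 -2.43] T [-0.576 -0.103  0.   ] w 13.6 yawx 93.83 q6 -2.21
[[-6.680e-02 -1.400e-03 -9.978e-01]
 [ 9.978e-01 -3.000e-04 -6.680e-02]
 [-2.000e-04 -1.000e+00  1.500e-03]]
1 1 scene under/top [[231.0, 271.0], [229.0, 262.0]] top [[436.0, 83.0], [441.0, 81.0]]
1 -1 scene under/top [[57.0, 254.0], [55.0, 245.0]] top [[665.0, 66.0], [671.0, 64.0]]
-1 -1 scene under/top [[166.0, 127.0], [165.0, 118.0]] top [[704.0, 396.0], [710.0, 395.0]]
-1 1 scene under/top [[327.0, 141.0], [326.0, 132.0]] top [[472.0, 414.0], [478.0, 413.0]]
```

View pics/look8.png

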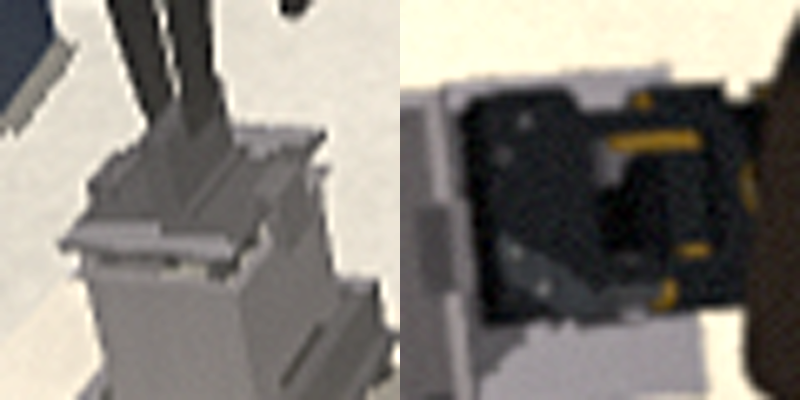

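The sideways force of −2.9 N in y means the bucket pushes the cover toward −y. I shift 1 mm that way and feel again.

Emit:
{"op": "carry_out", "data": {"dp": [[-1,0,0],[-1,0,0],[-1,0,0]], "turn": [[0,0,0],[0,0,0],[0,0,0]], "gripper": [0,0,0]}}

```text
t: 9.6
tcp_pos: [491.9, -237.3, 153.0]
tool_rot: [-0.483, -0.516, 0.517, 0.484]
wrist_force: [0.5, 0.3, -1.5]
grip_width: 13.6
```

```bash
python3 - <<'E'
from st import *
show()
E
```

```text
t 9.6 tcp [ 491.95 -237.28  153.04] F [ 0.49  0.29 -1.53] T [ 0.097 -0.057  0.024] w 13.6 yawx 93.83 q6 -2.21
[[-6.680e-02 -1.700e-03 -9.978e-01]
 [ 9.978e-01  2.000e-04 -6.680e-02]
 [ 3.000e-04 -1.000e+00  1.700e-03]]
```

Emit:
{"op": "carry_out", "data": {"dp": [[-0.8,1,0],[-0.8,2,0],[-0.8,2,0]], "turn": [[0,0,0],[0,0,0],[0,0,0]], "gripper": [0,0,0]}}

```text
t: 9.98
tcp_pos: [492.0, -238.0, 151.0]
tool_rot: [-0.482, -0.516, 0.517, 0.484]
wrist_force: [0.0, 1.5, 0.3]
grip_width: 13.6
```

```bash
python3 - <<'E'
from st import *
show()
E
```

```text
t 9.97 tcp [ 491.97 -238.04  150.98] F [0.03 1.49 0.26] T [0.267 0.022 0.079] w 13.6 yawx 93.83 q6 -2.21
[[-6.670e-02 -1.900e-03 -9.978e-01]
 [ 9.978e-01  3.000e-04 -6.670e-02]
 [ 4.000e-04 -1.000e+00  1.800e-03]]
```

Emit:
{"op": "carry_out", "data": {"dp": [[0.4,0.5,0],[0.4,1,0],[0.4,1.5,0],[0.4,2,0],[0.4,2,0]], "turn": [[0,0,0],[0,0,0],[0,0,0],[0,0,0],[0,0,0]], "gripper": [0,0,0,0,0]}}

```text
t: 10.6
tcp_pos: [492.0, -237.7, 149.0]
tool_rot: [-0.483, -0.516, 0.517, 0.484]
wrist_force: [-0.5, -0.8, 1.7]
grip_width: 13.7
```

```bash
python3 look.py 9
```

```text
t 10.6 tcp [ 492.01 -237.7   149.  ] F [-0.55 -0.8   1.73] T [0.019 0.047 0.031] w 13.7 yawx 93.83 q6 -2.21
[[-6.680e-02 -1.700e-03 -9.978e-01]
 [ 9.978e-01  2.000e-04 -6.680e-02]
 [ 3.000e-04 -1.000e+00  1.700e-03]]
1 1 scene under/top [[230.0, 278.0], [228.0, 269.0]] top [[435.0, 85.0], [440.0, 82.0]]
1 -1 scene under/top [[56.0, 261.0], [54.0, 252.0]] top [[663.0, 68.0], [669.0, 66.0]]
-1 -1 scene under/top [[166.0, 134.0], [164.0, 125.0]] top [[702.0, 396.0], [708.0, 395.0]]
-1 1 scene under/top [[326.0, 148.0], [325.0, 139.0]] top [[471.0, 414.0], [477.0, 413.0]]
```

View pics/look9.png

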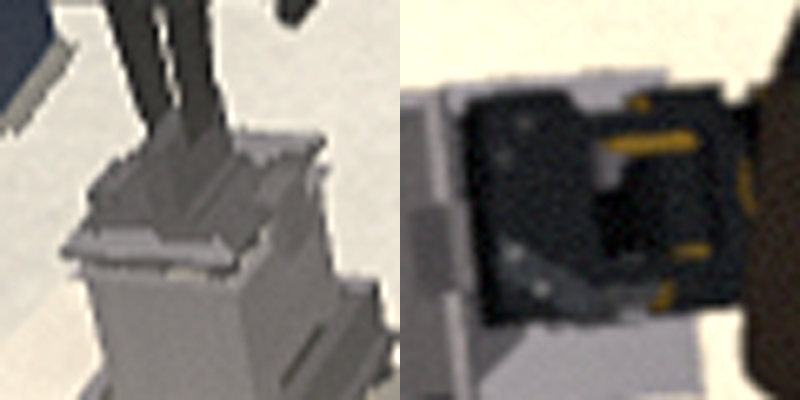

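The pegs are in the mouth: the plate sits level just above the lip, with its left corner at (65,247), and side forces are small. Push is about 4.5 N. I continue.

Emit:
{"op": "carry_out", "data": {"dp": [[0,0.8,0],[0,1.6,0],[0,2.4,0],[0,3,0],[0,3,0]], "turn": [[0,0,0],[0,0,0],[0,0,0],[0,0,0],[0,0,0]], "gripper": [0,0,0,0,0]}}

```text
t: 11.32
tcp_pos: [492.0, -237.7, 146.0]
tool_rot: [-0.483, -0.516, 0.517, 0.484]
wrist_force: [1.0, 0.5, 3.3]
grip_width: 13.4
```

Emit:
{"op": "carry_out", "data": {"dp": [[0,0.8,0],[0,1.6,0],[0,2.4,0],[0,3,0],[0,3,0]], "turn": [[0,0,0],[0,0,0],[0,0,0],[0,0,0],[0,0,0]], "gripper": [0,0,0,0,0]}}

```text
t: 11.95
tcp_pos: [492.0, -237.7, 142.9]
tool_rot: [-0.483, -0.516, 0.517, 0.484]
wrist_force: [0.5, -0.4, 3.5]
grip_width: 13.5
```

```bash
python3 look.py 10
```

```text
t 11.95 tcp [ 492.   -237.68  142.94] F [ 0.49 -0.38  3.45] T [-0.014 -0.056  0.041] w 13.5 yawx 93.83 q6 -2.21
[[-6.670e-02 -1.700e-03 -9.978e-01]
 [ 9.978e-01  2.000e-04 -6.670e-02]
 [ 4.000e-04 -1.000e+00  1.700e-03]]
1 1 scene under/top [[232.0, 289.0], [230.0, 280.0]] top [[429.0, 87.0], [434.0, 85.0]]
1 -1 scene under/top [[59.0, 273.0], [57.0, 263.0]] top [[655.0, 71.0], [661.0, 68.0]]
-1 -1 scene under/top [[168.0, 144.0], [166.0, 136.0]] top [[694.0, 396.0], [700.0, 396.0]]
-1 1 scene under/top [[328.0, 159.0], [326.0, 150.0]] top [[465.0, 414.0], [470.0, 414.0]]
```

View pics/look10.png

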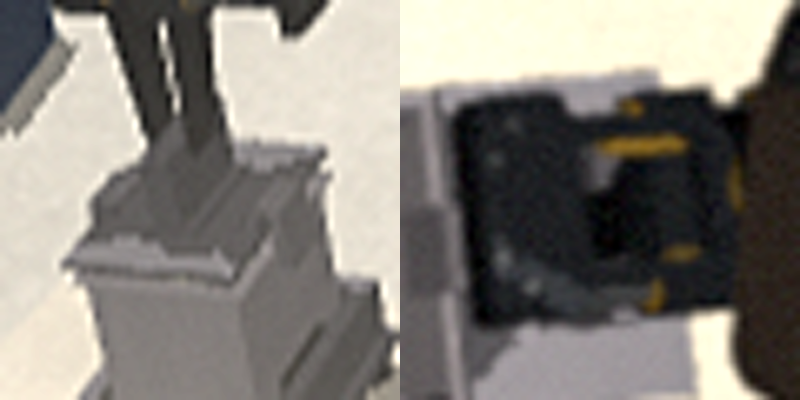

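The push stays at about 6 N, so the bucket is sinking. I go on.

Emit:
{"op": "carry_out", "data": {"dp": [[0,0.8,0],[0,1.6,0],[0,2.4,0],[0,3,0],[0,3,0]], "turn": [[0,0,0],[0,0,0],[0,0,0],[0,0,0],[0,0,0]], "gripper": [0,0,0,0,0]}}

```text
t: 12.68
tcp_pos: [492.0, -237.7, 139.9]
tool_rot: [-0.482, -0.516, 0.517, 0.484]
wrist_force: [1.0, -1.1, 2.8]
grip_width: 13.8
```

Emit:
{"op": "carry_out", "data": {"dp": [[0,0.8,0],[0,1.6,0],[0,2.4,0],[0,3,0],[0,3,0]], "turn": [[0,0,0],[0,0,0],[0,0,0],[0,0,0],[0,0,0]], "gripper": [0,0,0,0,0]}}

```text
t: 13.3
tcp_pos: [492.0, -237.6, 136.8]
tool_rot: [-0.482, -0.516, 0.517, 0.484]
wrist_force: [-0.5, -1.5, 3.6]
grip_width: 13.4
```

Emit:
{"op": "carry_out", "data": {"dp": [[0,0.8,0],[0,1.6,0],[0,2.4,0],[0,3,0],[0,3,0]], "turn": [[0,0,0],[0,0,0],[0,0,0],[0,0,0],[0,0,0]], "gripper": [0,0,0,0,0]}}

```text
t: 13.92
tcp_pos: [492.0, -237.6, 133.7]
tool_rot: [-0.482, -0.516, 0.517, 0.484]
wrist_force: [0.7, -0.7, 3.3]
grip_width: 13.5
```

```bash
python3 look.py 11
```

```text
t 13.93 tcp [ 491.97 -237.64  133.72] F [ 0.65 -0.72  3.27] T [ 0.011 -0.09  -0.044] w 13.5 yawx 93.83 q6 -2.21
[[-6.670e-02 -1.900e-03 -9.978e-01]
 [ 9.978e-01  4.000e-04 -6.670e-02]
 [ 6.000e-04 -1.000e+00  1.900e-03]]
1 1 scene under/top [[235.0, 306.0], [233.0, 297.0]] top [[420.0, 92.0], [425.0, 89.0]]
1 -1 scene under/top [[63.0, 289.0], [61.0, 280.0]] top [[643.0, 75.0], [650.0, 73.0]]
-1 -1 scene under/top [[171.0, 160.0], [170.0, 152.0]] top [[682.0, 397.0], [688.0, 397.0]]
-1 1 scene under/top [[331.0, 175.0], [329.0, 166.0]] top [[455.0, 415.0], [460.0, 415.0]]
```

View pics/look11.png

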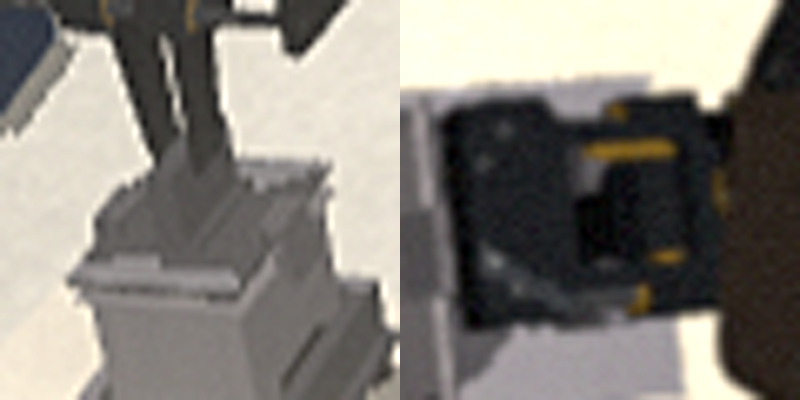

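The bucket is sinking together with the cover, which stays level with its left corner at (70,278). I go on.

Emit:
{"op": "carry_out", "data": {"dp": [[0,0.6,0],[0,1.2,0],[0,1.8,0],[0,2.4,0],[0,2.4,0]], "turn": [[0,0,0],[0,0,0],[0,0,0],[0,0,0],[0,0,0]], "gripper": [0,0,0,0,0]}}

```text
t: 14.65
tcp_pos: [492.0, -237.7, 131.5]
tool_rot: [-0.483, -0.516, 0.517, 0.484]
wrist_force: [-0.0, -1.0, 4.6]
grip_width: 13.3
```

Emit:
{"op": "carry_out", "data": {"dp": [[0,0.6,0],[0,1.2,0],[0,1.8,0],[0,2.4,0],[0,2.4,0]], "turn": [[0,0,0],[0,0,0],[0,0,0],[0,0,0],[0,0,0]], "gripper": [0,0,0,0,0]}}

```text
t: 15.28
tcp_pos: [492.1, -237.9, 129.3]
tool_rot: [-0.483, -0.516, 0.517, 0.483]
wrist_force: [0.2, -1.9, 5.2]
grip_width: 13.6
```

Emit:
{"op": "carry_out", "data": {"dp": [[-0.2,0.5,0],[-0.2,1,0],[-0.2,1.5,0],[-0.2,1.5,0]], "turn": [[0,0,0],[0,0,0],[0,0,0],[0,0,0]], "gripper": [0,0,0,0]}}

```text
t: 15.78
tcp_pos: [491.8, -237.3, 127.4]
tool_rot: [-0.482, -0.516, 0.517, 0.484]
wrist_force: [0.5, 6.1, 3.2]
grip_width: 13.5
```

```bash
python3 - <<'E'
from st import *
show()
E
```

```text
t 15.78 tcp [ 491.76 -237.31  127.44] F [0.48 6.13 3.19] T [ 1.427  0.034 -0.007] w 13.5 yawx 93.81 q6 -2.21
[[-0.0664 -0.0024 -0.9978]
 [ 0.9978  0.0014 -0.0664]
 [ 0.0016 -1.      0.0023]]
```

```bash
python3 look.py 12;  python3 - <<'E'
from h import *
g=ld('scene12')['image'][155:195,126:182]
im=cv2.resize(g,(784,560),interpolation=cv2.INTER_LANCZOS4)
cv2.imwrite('pics/s12.png',cv2.cvtColor(np.clip((im.astype(float)-30)*1.9,0,255).astype(np.uint8),cv2.COLOR_RGB2BGR))
E
```

```text
t 15.78 tcp [ 491.76 -237.31  127.44] F [0.48 6.13 3.19] T [ 1.427  0.034 -0.007] w 13.5 yawx 93.81 q6 -2.21
[[-0.0664 -0.0024 -0.9978]
 [ 0.9978  0.0014 -0.0664]
 [ 0.0016 -1.      0.0023]]
1 1 scene under/top [[238.0, 318.0], [236.0, 309.0]] top [[413.0, 95.0], [418.0, 93.0]]
1 -1 scene under/top [[67.0, 301.0], [65.0, 291.0]] top [[635.0, 78.0], [641.0, 76.0]]
-1 -1 scene under/top [[174.0, 171.0], [173.0, 163.0]] top [[673.0, 399.0], [679.0, 398.0]]
-1 1 scene under/top [[333.0, 186.0], [332.0, 177.0]] top [[448.0, 416.0], [453.0, 416.0]]
```

View pics/s12.png

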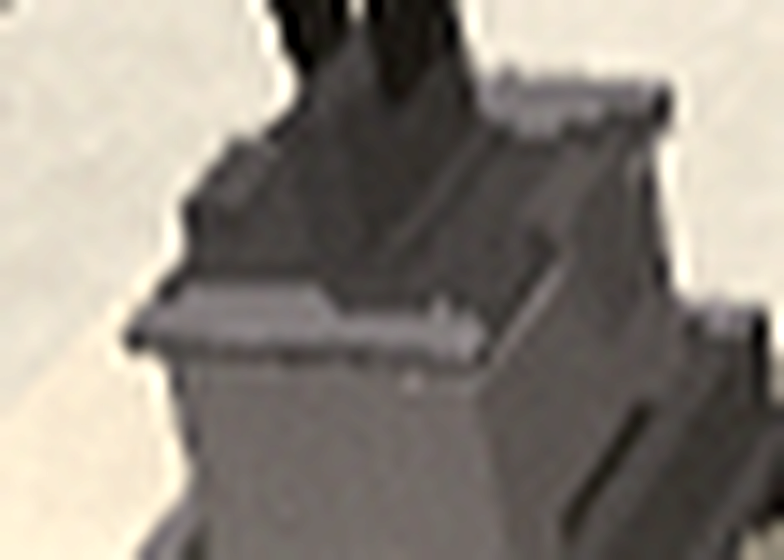

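View pics/look12.png

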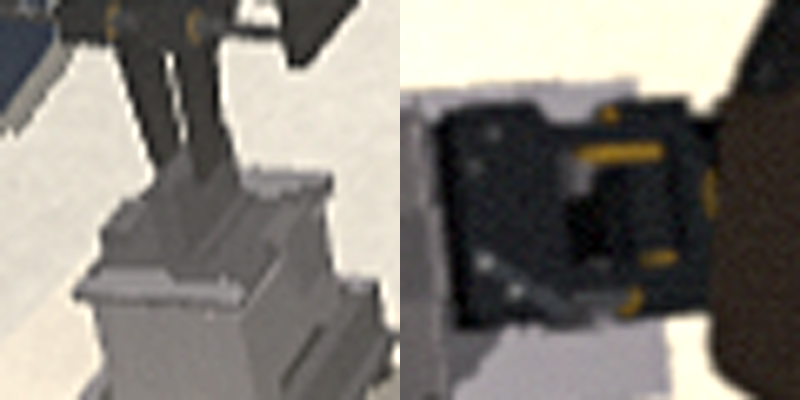

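The side force jumped to +6 N in y while the push dropped. This suggests hook_b has snapped and hook_a is still spread. In the picture the plate is almost on the lip. I relieve sideways toward +y and press on in half-millimetre steps.

Emit:
{"op": "carry_out", "data": {"dp": [[0.5,0.3,0],[0.5,0.6,0],[0.5,0.6,0]], "turn": [[0,0,0],[0,0,0],[0,0,0]], "gripper": [0,0,0]}}

```text
t: 16.25
tcp_pos: [491.6, -236.4, 126.8]
tool_rot: [-0.482, -0.516, 0.517, 0.484]
wrist_force: [-1.1, 6.4, 5.5]
grip_width: 13.3
```

```bash
python3 - <<'E'
from st import *
show()
E
```

```text
t 16.25 tcp [ 491.61 -236.35  126.83] F [-1.13  6.42  5.45] T [ 1.363 -0.02  -0.019] w 13.3 yawx 93.82 q6 -2.21
[[-0.0667 -0.0027 -0.9978]
 [ 0.9978  0.002  -0.0667]
 [ 0.0022 -1.      0.0026]]
```

Emit:
{"op": "carry_out", "data": {"dp": [[0.2,0.3,0],[0.2,0.6,0],[0.2,0.8,0],[0.2,0.8,0]], "turn": [[0,0,0],[0,0,0],[0,0,0],[0,0,0]], "gripper": [0,0,0,0]}}

```text
t: 16.75
tcp_pos: [491.6, -236.0, 126.4]
tool_rot: [-0.482, -0.516, 0.517, 0.484]
wrist_force: [-1.5, 4.8, 8.2]
grip_width: 13.2
```

```bash
python3 - <<'E'
from st import *
show()
E
```

```text
t 16.75 tcp [ 491.65 -236.05  126.4 ] F [-1.52  4.79  8.16] T [0.99  0.163 0.027] w 13.2 yawx 93.83 q6 -2.21
[[-0.0668 -0.0025 -0.9978]
 [ 0.9978  0.0018 -0.0669]
 [ 0.002  -1.      0.0023]]
```

Emit:
{"op": "carry_out", "data": {"dp": [[0,0.4,0],[0,0.8,0],[0,1,0],[0,1,0]], "turn": [[0,0,0],[0,0,0],[0,0,0],[0,0,0]], "gripper": [0,0,0,0]}}

```text
t: 17.25
tcp_pos: [491.7, -235.9, 126.1]
tool_rot: [-0.482, -0.516, 0.517, 0.484]
wrist_force: [-2.5, 5.8, 11.4]
grip_width: 13.5
```

```bash
python3 look.py 13;  python3 - <<'E'
from h import *
g=ld('scene13')['image'][155:195,126:182]
im=cv2.resize(g,(784,560),interpolation=cv2.INTER_LANCZOS4)
cv2.imwrite('pics/s13.png',cv2.cvtColor(np.clip((im.astype(float)-30)*1.9,0,255).astype(np.uint8),cv2.COLOR_RGB2BGR))
E
```

```text
t 17.25 tcp [ 491.7  -235.9   126.06] F [-2.5   5.81 11.43] T [ 1.077  0.357 -0.067] w 13.5 yawx 93.85 q6 -2.21
[[-0.0672 -0.002  -0.9977]
 [ 0.9977  0.0015 -0.0672]
 [ 0.0016 -1.      0.0019]]
1 1 scene under/top [[242.0, 320.0], [240.0, 311.0]] top [[408.0, 96.0], [413.0, 94.0]]
1 -1 scene under/top [[70.0, 303.0], [68.0, 294.0]] top [[630.0, 79.0], [636.0, 77.0]]
-1 -1 scene under/top [[177.0, 174.0], [176.0, 165.0]] top [[667.0, 399.0], [674.0, 398.0]]
-1 1 scene under/top [[336.0, 188.0], [335.0, 180.0]] top [[443.0, 416.0], [448.0, 416.0]]
```

View pics/s13.png

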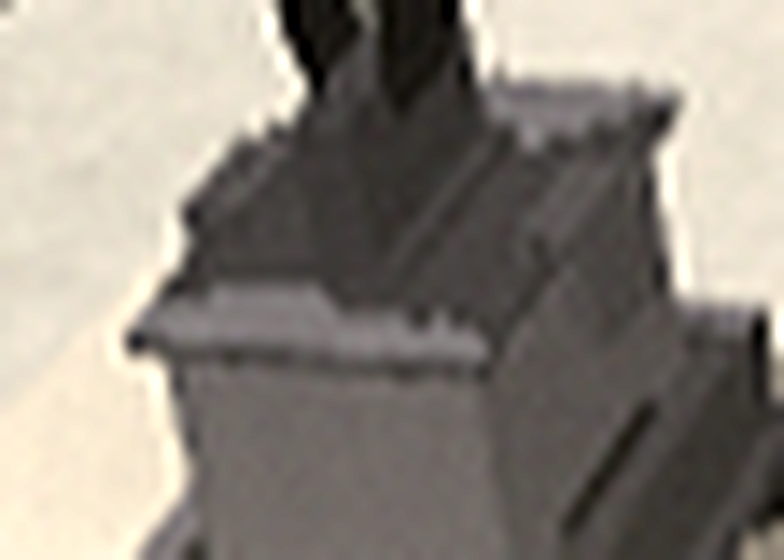

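```bash
python3 - <<'E'
from h import *
gs=ld('scene0')
c=np.array([491.5,-236.5,134])
def px_z(z): return proj(gs,c+[0,42,z-134-60])[1]
def track(tag,x,y,w,h,ref='0',dy=8):
    A=cv2.cvtColor(ld('scene'+ref)['image'],cv2.COLOR_RGB2GRAY);B=cv2.cvtColor(ld('scene'+tag)['image'],cv2.COLOR_RGB2GRAY)
    T=cv2.resize(A[y:y+h,x:x+w],None,fx=8,fy=8,interpolation=cv2.INTER_CUBIC)
    S=cv2.resize(B[y-2:y+h+dy,x-3:x+w+3],None,fx=8,fy=8,interpolation=cv2.INTER_CUBIC)
    r=cv2.matchTemplate(S,T,cv2.TM_CCOEFF_NORMED);_,v,_,l=cv2.minMaxLoc(r);return (l[0]-24)/8,(l[1]-16)/8,round(v,3)
for t in ['4','5','6','7','8','9','10','11','12','13']:
    a=track(t,163,180,12,10);b=track(t,146,190,14,6); print(t,'slot',a,'wall/tray',b)
print('px per mm z',(px_z(134)-px_z(124))/10)
# plate tracked relative to scene9 (left front edge area)
for t in ['10','11','12','13']: print(t,'plate',track(t,128,160,14,10,ref='9',dy=12))
E
```

```text
4 slot (0.0, 0.0, 0.982) wall/tray (0.375, 0.125, 0.901)
5 slot (0.0, 0.0, 0.972) wall/tray (0.25, 0.25, 0.904)
6 slot (0.0, 0.0, 0.969) wall/tray (0.25, 0.25, 0.905)
7 slot (0.0, 0.0, 0.97) wall/tray (0.125, 0.25, 0.884)
8 slot (0.0, 0.0, 0.971) wall/tray (0.375, 0.25, 0.893)
9 slot (0.0, 0.0, 0.968) wall/tray (0.125, 0.25, 0.887)
10 slot (0.0, 0.125, 0.964) wall/tray (1.625, 0.5, 0.884)
11 slot (0.0, 0.0, 0.964) wall/tray (1.5, 0.5, 0.877)
12 slot (0.0, 0.0, 0.966) wall/tray (1.75, 0.5, 0.894)
13 slot (0.125, 0.25, 0.962) wall/tray (0.875, 0.5, 0.881)
px per mm z -0.25311905159937
10 plate (0.375, 1.625, 0.99)
11 plate (1.0, 4.125, 0.993)
12 plate (1.875, 5.875, 0.989)
13 plate (2.0, 6.125, 0.989)
```

```bash
python3 - <<'E'
from h import *
o=[]
for t,z in (('10',142.94),('11',133.72),('12',127.44),('13',126.06)):
    gs=ld('scene'+t);y0=int(round(155-(z-126)*.265))
    g=gs['image'][y0:y0+24,126:182]
    im=cv2.resize(g,(784,336),interpolation=cv2.INTER_LANCZOS4);im=np.clip((im.astype(float)-30)*1.9,0,255).astype(np.uint8)
    o.append(np.hstack([im[:,:224],im[:,560:784][:, -224:]]))
a=np.vstack([np.hstack(o[:2]),np.hstack(o[2:])])
cv2.imwrite('pics/cmp.png',cv2.cvtColor(cv2.resize(a,(800,600)),cv2.COLOR_RGB2BGR))
gs=ld('scene13');c=np.array([491.7,-236.5,0]);yaw=np.radians(3.8);ex=np.array([np.cos(yaw),np.sin(yaw),0]);ey=np.array([-ex[1],ex[0],0])
f=lambda p:((p-[126,155]+.5)*14-.5).round(0).tolist()
for rz in (117,119,121): print(rz,[f(proj(gs,c+58*a*ex+42*b*ey+[0,0,rz])) for a,b in((1,-1),(-1,1),(1,1))])
E
```

```text
117 [[122.0, 352.0], [673.0, 120.0], [481.0, 388.0]]
119 [[120.0, 345.0], [672.0, 113.0], [479.0, 381.0]]
121 [[118.0, 337.0], [671.0, 105.0], [478.0, 373.0]]
```

View pics/cmp.png

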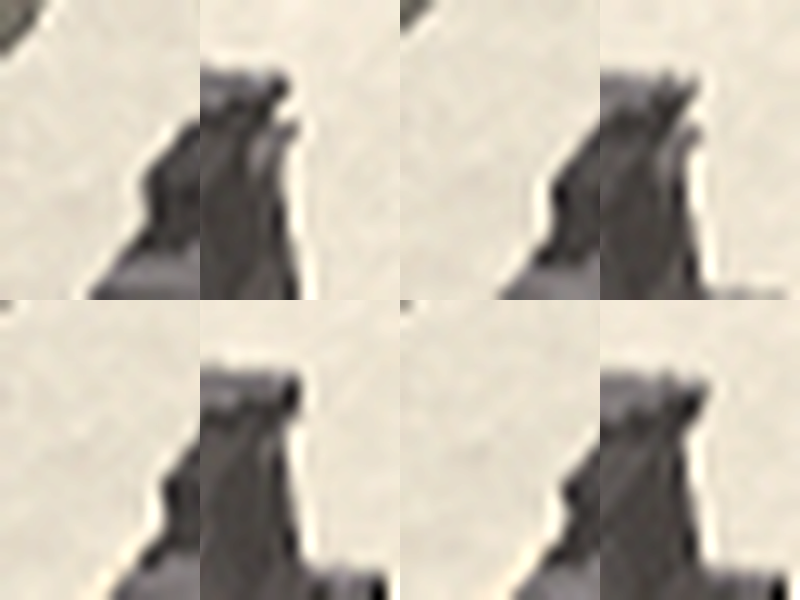

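Emit:
{"op": "carry_out", "data": {"dp": [[0.5,0,0],[1,0,0],[1,0,0]], "turn": [[0,0,0],[0,0,0],[0,0,0]], "gripper": [0,0,0]}}

```text
t: 17.73
tcp_pos: [491.7, -235.2, 126.1]
tool_rot: [-0.482, -0.516, 0.517, 0.484]
wrist_force: [-1.0, 2.4, 4.9]
grip_width: 13.6
```

```bash
python3 - <<'E'
from st import *
show()
E
```

```text
t 17.73 tcp [ 491.69 -235.19  126.15] F [-0.96  2.4   4.89] T [ 0.068  0.099 -0.031] w 13.6 yawx 93.86 q6 -2.21
[[-6.740e-02 -1.800e-03 -9.977e-01]
 [ 9.977e-01  9.000e-04 -6.740e-02]
 [ 1.000e-03 -1.000e+00  1.700e-03]]
```

Emit:
{"op": "carry_out", "data": {"dp": [[0.2,0.5,0],[0.2,1,0],[0.2,1.5,0],[0.2,1.5,0]], "turn": [[0,0,0],[0,0,0],[0,0,0],[0,0,0]], "gripper": [0,0,0,0]}}

```text
t: 18.23
tcp_pos: [491.7, -234.8, 125.2]
tool_rot: [-0.482, -0.516, 0.517, 0.483]
wrist_force: [-1.9, 5.3, 12.0]
grip_width: 13.5
```

```bash
python3 - <<'E'
from st import *
show()
E
```

```text
t 18.23 tcp [ 491.72 -234.78  125.21] F [-1.93  5.32 11.96] T [0.759 0.349 0.015] w 13.5 yawx 93.87 q6 -2.2
[[-6.760e-02 -1.500e-03 -9.977e-01]
 [ 9.977e-01  8.000e-04 -6.760e-02]
 [ 9.000e-04 -1.000e+00  1.400e-03]]
```

```bash
python3 look.py 14; python3 - <<'E'
from h import *
g=ld('scene14')['image'][140:196,122:192]
im=cv2.resize(g,(800,640),interpolation=cv2.INTER_LANCZOS4)[:600]
cv2.imwrite('pics/s14.png',cv2.cvtColor(np.clip((im.astype(float)-30)*1.9,0,255).astype(np.uint8),cv2.COLOR_RGB2BGR))
E
```

```text
t 18.23 tcp [ 491.72 -234.78  125.21] F [-1.93  5.32 11.96] T [0.759 0.349 0.015] w 13.5 yawx 93.87 q6 -2.2
[[-6.760e-02 -1.500e-03 -9.977e-01]
 [ 9.977e-01  8.000e-04 -6.760e-02]
 [ 9.000e-04 -1.000e+00  1.400e-03]]
1 1 scene under/top [[244.0, 322.0], [243.0, 313.0]] top [[404.0, 96.0], [409.0, 94.0]]
1 -1 scene under/top [[73.0, 305.0], [71.0, 296.0]] top [[626.0, 80.0], [632.0, 77.0]]
-1 -1 scene under/top [[180.0, 176.0], [178.0, 167.0]] top [[663.0, 399.0], [670.0, 398.0]]
-1 1 scene under/top [[338.0, 190.0], [337.0, 181.0]] top [[439.0, 416.0], [444.0, 416.0]]
```

View pics/s14.png

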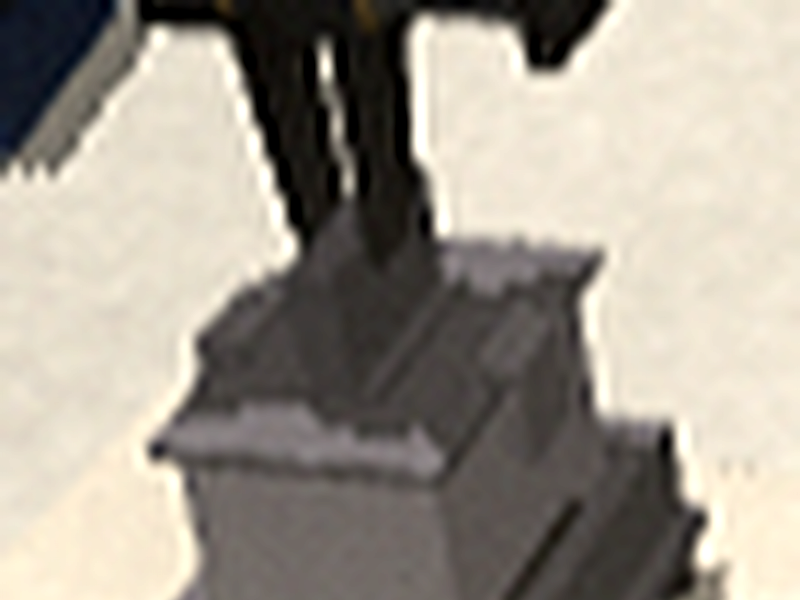

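View pics/look14.png

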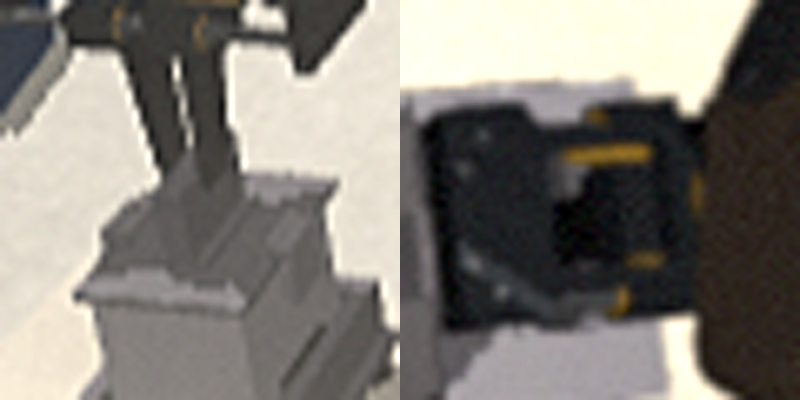

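```bash
python3 - <<'E'
from h import *
for t in ['0','4','5','9','10','11','12','13','14']:
    im=cv2.GaussianBlur(cv2.cvtColor(ld('scene'+t)['image'],cv2.COLOR_RGB2GRAY).astype(float),(0,0),.7)
    o=[]
    for r in (186,188,190):
        row=cv2.resize(im[r:r+1,130:182],None,fx=8,fy=1,interpolation=cv2.INTER_CUBIC)[0];d=np.gradient(row)
        seg=slice(22*8,40*8); i=22*8+np.argmin(d[seg]); # bright->dark front corner
        j=np.argmin(d[:16*8]) # bg -> wall left
        o.append((round(130+(i+.5)/8-.5,2),round(130+(j+.5)/8-.5,2)))
    print(t,o)
E
```

```text
0 [(np.float64(169.06), np.float64(138.06)), (np.float64(167.94), np.float64(138.94)), (np.float64(166.06), np.float64(138.06))]
4 [(np.float64(169.06), np.float64(138.06)), (np.float64(167.94), np.float64(138.94)), (np.float64(166.06), np.float64(138.06))]
5 [(np.float64(169.06), np.float64(138.06)), (np.float64(167.94), np.float64(138.94)), (np.float64(166.06), np.float64(138.06))]
9 [(np.float64(169.06), np.float64(138.06)), (np.float64(167.94), np.float64(138.94)), (np.float64(166.06), np.float64(138.06))]
10 [(np.float64(169.06), np.float64(138.06)), (np.float64(167.94), np.float64(138.94)), (np.float64(166.06), np.float64(138.06))]
11 [(np.float64(169.06), np.float64(138.06)), (np.float64(167.94), np.float64(138.94)), (np.float64(166.06), np.float64(138.06))]
12 [(np.float64(169.06), np.float64(138.06)), (np.float64(167.94), np.float64(138.94)), (np.float64(166.06), np.float64(138.94))]
13 [(np.float64(169.06), np.float64(138.06)), (np.float64(168.06), np.float64(138.94)), (np.float64(166.94), np.float64(138.94))]
14 [(np.float64(169.06), np.float64(138.06)), (np.float64(168.06), np.float64(138.94)), (np.float64(166.94), np.float64(138.94))]
```

Emit:
{"op": "carry_out", "data": {"dp": [[0,0.5,0],[0,1,0],[0,1.4,0],[0,1.4,0]], "turn": [[0,0,0],[0,0,0],[0,0,0],[0,0,0]], "gripper": [0,0,0,0]}}

```text
t: 18.82
tcp_pos: [491.8, -234.7, 124.9]
tool_rot: [-0.482, -0.517, 0.517, 0.483]
wrist_force: [-4.5, 4.9, 17.5]
grip_width: 13.4
```

```bash
python3 - <<'E'
from st import *
show()
E
```

```text
t 18.82 tcp [ 491.79 -234.73  124.87] F [-4.52  4.89 17.52] T [ 0.675  0.721 -0.   ] w 13.4 yawx 93.89 q6 -2.2
[[-6.790e-02 -8.000e-04 -9.977e-01]
 [ 9.977e-01  3.000e-04 -6.790e-02]
 [ 4.000e-04 -1.000e+00  8.000e-04]]
```

Push is about 20 N and stiff, so the plate bears on the rim, but the load seems nearer the −y side. To make sure hook_a is under, I ease off and press with a slight tilt that lowers the +y side.

Emit:
{"op": "carry_out", "data": {"dp": [[0,-0.4,0],[0,-0.8,0],[0,-0.6,0],[0,-0.3,0],[0,-0.3,0]], "turn": [[0,0,0.0],[0,0,0.01],[0,0,0.02],[0,0,0.02],[0,0,0.02]], "gripper": [0,0,0,0,0]}}

```text
t: 19.45
tcp_pos: [491.8, -235.1, 125.4]
tool_rot: [-0.488, -0.511, 0.522, 0.478]
wrist_force: [-2.5, -0.8, 7.7]
grip_width: 13.4
```

```bash
python3 - <<'E'
from st import *
show()
E
```

```text
t 19.45 tcp [ 491.78 -235.15  125.36] F [-2.51 -0.85  7.68] T [-0.109  0.423  0.032] w 13.4 yawx 93.9 q6 -2.18
[[-6.800e-02  6.000e-04 -9.977e-01]
 [ 9.975e-01 -2.070e-02 -6.800e-02]
 [-2.070e-02 -9.998e-01  8.000e-04]]
```

Emit:
{"op": "carry_out", "data": {"dp": [[0,0.4,0],[0,0.8,0],[0,1,0],[0,1,0]], "turn": [[0,0,0],[0,0,0],[0,0,0],[0,0,0]], "gripper": [0,0,0,0]}}

```text
t: 19.95
tcp_pos: [491.8, -235.3, 125.0]
tool_rot: [-0.488, -0.511, 0.522, 0.477]
wrist_force: [-3.1, 2.2, 12.8]
grip_width: 13.3
```

```bash
python3 - <<'E'
from st import *
show()
E
```

```text
t 19.95 tcp [ 491.84 -235.26  125.05] F [-3.1   2.25 12.76] T [0.457 0.672 0.023] w 13.3 yawx 93.9 q6 -2.18
[[-6.800e-02  1.100e-03 -9.977e-01]
 [ 9.975e-01 -2.150e-02 -6.800e-02]
 [-2.150e-02 -9.998e-01  4.000e-04]]
```

The height under load is the same tilted and level, and it is stiff at about 16 N/mm, so the plate bears on the rim. I level the tool with a light push, then open the gripper.

Emit:
{"op": "carry_out", "data": {"dp": [[0,-0.2,0],[0,-0.3,0],[0,-0.3,0],[0,-0.3,0]], "turn": [[0,0,-0.01],[0,0,-0.021],[0,0,-0.021],[0,0,-0.021]], "gripper": [0,0,0,0]}}

```text
t: 20.45
tcp_pos: [491.8, -234.9, 125.5]
tool_rot: [-0.483, -0.517, 0.517, 0.483]
wrist_force: [-2.9, 4.7, 8.1]
grip_width: 13.6
```

```bash
python3 - <<'E'
from st import *
show()
E
```

```text
t 20.45 tcp [ 491.78 -234.89  125.5 ] F [-2.91  4.68  8.1 ] T [ 0.587  0.295 -0.002] w 13.6 yawx 93.9 q6 -2.2
[[-6.810e-02 -5.000e-04 -9.977e-01]
 [ 9.977e-01 -4.000e-04 -6.810e-02]
 [-3.000e-04 -1.000e+00  6.000e-04]]
```

Emit:
{"op": "carry_out", "data": {"dp": [[0,-0.5,0],[0,-1,0],[0,-1.2,0],[0,-1.2,0]], "turn": [[0,0,0],[0,0,0],[0,0,0],[0,0,0]], "gripper": [0,0,0,0]}}

```text
t: 20.95
tcp_pos: [491.6, -234.9, 126.4]
tool_rot: [-0.482, -0.516, 0.517, 0.483]
wrist_force: [0.3, -0.7, -3.0]
grip_width: 13.4
```

```bash
python3 - <<'E'
from st import *
show()
E
```

```text
t 20.95 tcp [ 491.64 -234.9   126.36] F [ 0.28 -0.69 -2.99] T [-0.145 -0.048  0.042] w 13.4 yawx 93.9 q6 -2.2
[[-6.790e-02 -1.000e-03 -9.977e-01]
 [ 9.977e-01 -1.000e-04 -6.790e-02]
 [-1.000e-04 -1.000e+00  1.000e-03]]
```

At 126.4 mm only the cover's weight remains, so neither arm is spread any more: both have snapped. I seat it once more lightly and let go.

Emit:
{"op": "carry_out", "data": {"dp": [[0,0.5,0],[0,1,0],[0,1.2,0],[0,1.2,0],[0,0.8,0],[0,0.8,0],[0,0.8,0],[0,0.8,0]], "turn": [[0,0,0],[0,0,0],[0,0,0],[0,0,0],[0,0,0],[0,0,0],[0,0,0],[0,0,0]], "gripper": [0,0,0,0,0.35,0.35,0.35,0.35]}}

```text
t: 21.95
tcp_pos: [491.6, -234.9, 125.5]
tool_rot: [-0.482, -0.516, 0.517, 0.483]
wrist_force: [0.2, 0.1, -0.1]
grip_width: 33.0
```

```bash
python3 look.py 15
```

```text
t 21.95 tcp [ 491.61 -234.93  125.45] F [ 0.17  0.13 -0.09] T [0.05  0.007 0.048] w 33.0 yawx 93.9 q6 -2.2
[[-6.790e-02 -1.100e-03 -9.977e-01]
 [ 9.977e-01 -1.000e-04 -6.790e-02]
 [-0.000e+00 -1.000e+00  1.200e-03]]
1 1 scene under/top [[244.0, 322.0], [242.0, 313.0]] top [[405.0, 96.0], [410.0, 94.0]]
1 -1 scene under/top [[73.0, 305.0], [70.0, 296.0]] top [[626.0, 80.0], [632.0, 77.0]]
-1 -1 scene under/top [[179.0, 175.0], [178.0, 166.0]] top [[664.0, 399.0], [670.0, 399.0]]
-1 1 scene under/top [[338.0, 189.0], [337.0, 181.0]] top [[440.0, 417.0], [445.0, 416.0]]
```

View pics/look15.png

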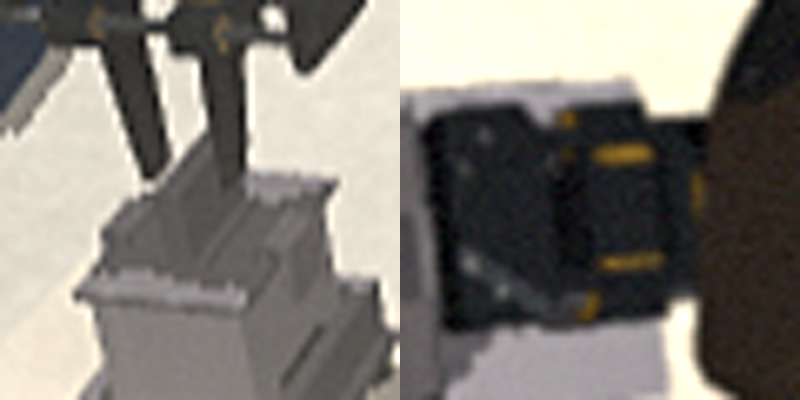

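The fingers are open and free of the rib, and the cover has not sprung up: its corners are still at (78,294) and (338,183). I rise straight up, then back off for a clear look.

Emit:
{"op": "carry_out", "data": {"dp": [[0,-15,0],[0,-50,0],[0,-100,0],[0,-150,0],[60,-180,0],[120,-180,0],[180,-180,0],[240,-180,0],[240,-180,0],[240,-180,0]], "turn": [[0,0,0],[0,0,0],[0,0,0],[0,0,0],[0,0,0],[0,0,0],[0,0,0],[0,0,0],[0,0,0],[0,0,0]], "gripper": [0.35,0.35,0.35,0.35,0.35,0.35,0.35,0.35,0.35,0.35]}}

```text
t: 23.3
tcp_pos: [475.6, 4.4, 306.2]
tool_rot: [-0.483, -0.517, 0.517, 0.482]
wrist_force: [-0.9, 0.2, -0.6]
grip_width: 32.9
```

```bash
python3 - <<'E'
from st import *
show()
gs=snap('scene','16');gt=snap('top','16')
a=cv2.resize(gs['image'][145:205,124:190],(440,400),interpolation=cv2.INTER_LANCZOS4);b=cv2.resize(gt['image'][160:235,355:435],(360,337),interpolation=cv2.INTER_LANCZOS4)
b=np.vstack([b,np.zeros((63,360,3),np.uint8)])
cv2.imwrite('pics/l16.png',cv2.cvtColor(np.clip((np.hstack([a,b]).astype(float)-20)*1.7,0,255).astype(np.uint8),cv2.COLOR_RGB2BGR))
E
```

```text
t 23.3 tcp [475.57   4.41 306.23] F [-0.89  0.23 -0.55] T [ 0.014 -0.018 -0.031] w 32.9 yawx 93.95 q6 -1.77
[[-6.880e-02 -1.000e-04 -9.976e-01]
 [ 9.976e-01 -5.000e-04 -6.880e-02]
 [-5.000e-04 -1.000e+00  1.000e-04]]
```

View pics/l16.png

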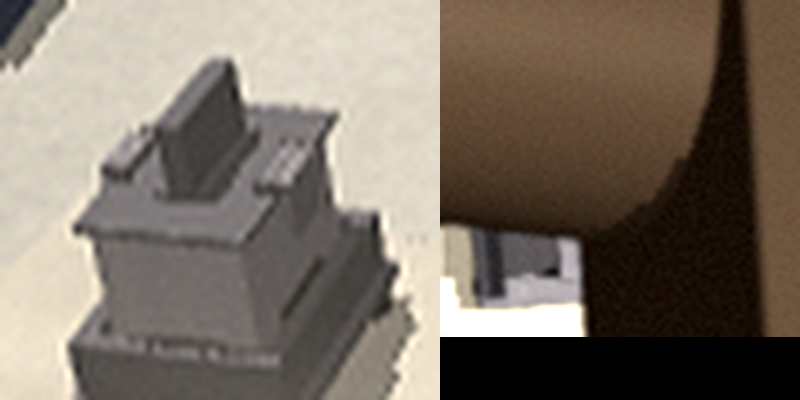

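View pics/scene16.png

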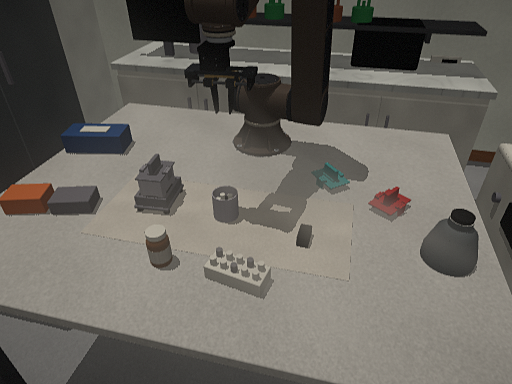

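View pics/top16.png

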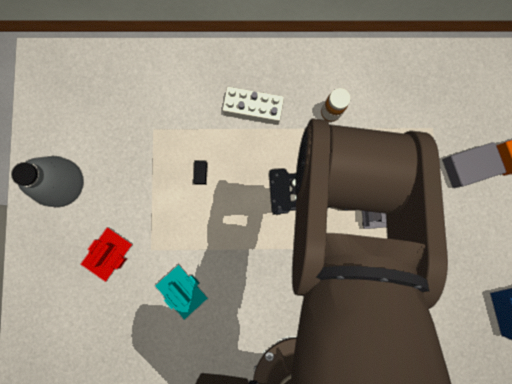

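The scene crop shows the cover flat on the bucket, with no lip showing beneath it and its corners at (78,230), (340,112) and (243,242). The elbow hides it in the top view, so I move away and measure.

Emit:
{"op": "carry_out", "data": {"dp": [[60,0,0],[120,0,0],[180,0,0],[240,0,0],[280,0,0],[280,0,0],[280,0,0]], "turn": [[0,0,0],[0,0,0],[0,0,0],[0,0,0],[0,0,0],[0,0,0],[0,0,0]], "gripper": [0.35,0.35,0.35,0.35,0.35,0.35,0.35]}}

```text
t: 24.28
tcp_pos: [457.5, 281.7, 305.5]
tool_rot: [-0.483, -0.516, 0.517, 0.483]
wrist_force: [0.3, -0.5, -0.5]
grip_width: 33.3
```

```bash
python3 - <<'E'
from st import *
gs=snap('scene','17');gt=snap('top','17')
a=cv2.resize(gs['image'][150:190,126:182],(400,286),interpolation=cv2.INTER_LANCZOS4);b=cv2.resize(gt['image'][160:235,355:435],(400,375),interpolation=cv2.INTER_LANCZOS4)
a=np.vstack([a,np.zeros((89,400,3),np.uint8)])
cv2.imwrite('pics/l17.png',cv2.cvtColor(np.clip((np.hstack([a,b]).astype(float)-20)*1.7,0,255).astype(np.uint8),cv2.COLOR_RGB2BGR))
yaw=np.radians(3.85);ex=np.array([np.cos(yaw),np.sin(yaw),0]);ey=np.array([-ex[1],ex[0],0])
for z in (116.5,):
  c=np.array([491.6,-234.9,z])
  for sx,sy in((1,1),(1,-1),(-1,-1),(-1,1)):
    p=c+60*sx*ex+42*sy*ey
    print(sx,sy,[((proj(gs,p+[0,0,h])-[126,150]+.5)*400/56-.5).round(0).tolist() for h in(0,5)],[((proj(gt,p+[0,0,h])-[355,160]+.5)*5-.5+[400,0]).round(0).tolist() for h in(0,5)])
E
```

```text
1 1 [[247.0, 237.0], [245.0, 228.0]] [[504.0, 72.0], [507.0, 70.0]]
1 -1 [[63.0, 219.0], [61.0, 209.0]] [[670.0, 60.0], [674.0, 58.0]]
-1 -1 [[178.0, 80.0], [176.0, 71.0]] [[698.0, 299.0], [702.0, 299.0]]
-1 1 [[348.0, 96.0], [347.0, 86.0]] [[530.0, 312.0], [533.0, 312.0]]
```

View pics/l17.png

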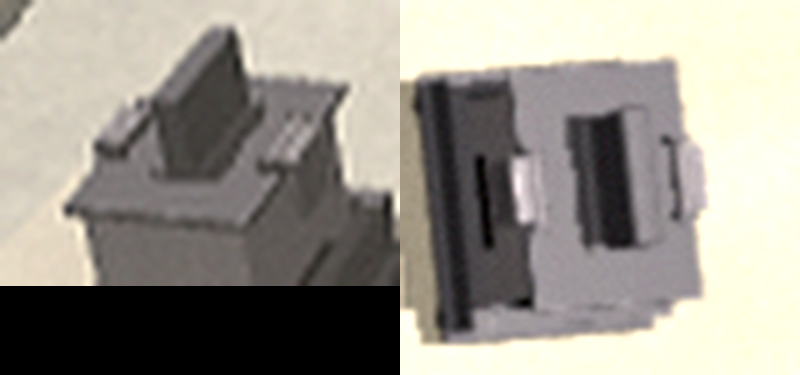

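```bash
python3 - <<'E'
from h import *
gt=ld('top17');gs=ld('scene17')
im=up(gt['image'],372,178,30,40);im2=up(gt['image'],405,178,30,40)
cv2.imwrite('pics/arms.png',cv2.cvtColor(np.clip((np.hstack([im,im2]).astype(float)-20)*1.6,0,255).astype(np.uint8),cv2.COLOR_RGB2BGR))
yaw=np.radians(3.85);ex=np.array([np.cos(yaw),np.sin(yaw),0]);ey=np.array([-ex[1],ex[0],0])
c=np.array([491.6,-234.9,116.5])
for sy,x0,off in((1,372,0),(-1,405,240)):
  for w in (47.5,50.5):
    for e in(-16,16): print(sy,w,e,[((proj(gt,c+e*ex+sy*w*ey+[0,0,h])-[x0,178]+.5)*8-.5+[off,0]).round(0).tolist() for h in(10,)])
E
```

```text
1 47.5 -16 [[50.0, 213.0]]
1 47.5 16 [[39.0, 109.0]]
1 50.5 -16 [[41.0, 213.0]]
1 50.5 16 [[29.0, 110.0]]
-1 47.5 -16 [[333.0, 189.0]]
-1 47.5 16 [[320.0, 86.0]]
-1 50.5 -16 [[342.0, 189.0]]
-1 50.5 16 [[330.0, 85.0]]
```

View pics/arms.png

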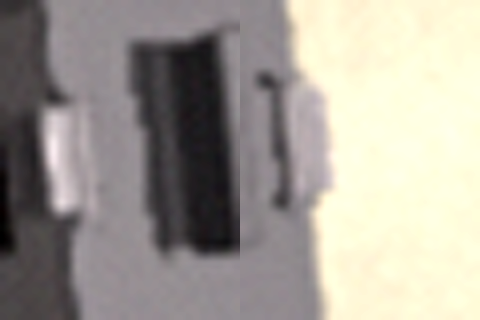

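Both arm tops lie at their relaxed positions, left (40,105)–(52,215) and right (322,85)–(332,190). That matches 47.5 mm from the centre rather than the spread value, so both hooks are under the lip. I hand in.

```bash
python3 -c "
from station import *
print(hand_in())"
```

```text
the job is handed in; nothing more can be done
None
```

I took the grey cover off its block, set it on the rectangular bucket and pressed it home. Both clips appear to be under the lip. I then let go and backed away, and handed in after about 24 s of robot time.

**Pressing:** The bucket sank under a steady push of about 6 N. The highest push I read was about 20 N. I only read forces at the end of each move, so short peaks in between were not seen.

**Last checks that agreed:**
- After home, the plate bore stiffly, about 16 N/mm. Lifted about 1 mm, the tool felt only the cover's weight, so neither arm was still spread.
- After release the cover did not spring up. It lies level where I predicted it in both views, with no lip showing beneath it.
- Both arms' outer faces are at the relaxed 47.5 mm from the centre.
- The round bucket, the rack and the jar look unmoved by eye in the last full pictures.

**What disagreed:**
- The two cameras put the bucket about 1–2 mm apart, so I centred the cover by the side force.
- The arms did not seem to snap together. hook_b seemed to go first, and a side force of 5–6 N stayed while I pressed hook_a home. I used a small sideways shift and a brief 1.2° tilt for that, so the press was not perfectly straight throughout.
- The tool ended about 3 mm further to +y than where the cover had felt centred on the way down. I did not find out why.

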